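# Space the cross-bars of a slide holder with a gap gauge

### The arm

A 6-joint arm with a two-finger parallel gripper is mounted at the origin on the work surface. World frame = base frame: x ahead of the robot, y to its left, z up, the work surface at z = 0. Lengths are in m, angles in rad, forces in N, time in s.
With the tool pointing down it reaches from about 0.25 to 0.725 m from the base axis. Payload 4 kg.
Tool frame: the origin (TCP) lies midway between the tips of the shut fingers; the grasp point (between the pads) lies 19 mm behind it; z points along the fingers, y is the line along which they close (so a half turn about z gives the same grasp; the last joint's range is limited). The gripper opens to 85 mm and grips with 20 to 120 N. Pads are 22 mm wide; open, the fingers measure 114 mm over their backs; the gripper's body (76 mm by 85 mm) begins 54 mm behind the grasp point. The pads swing forward as they close: fully open they stand 13 mm farther back than shut.
Start: joints at [-1.128, 0.241, 0.005, 1.335, 0, 1.571], TCP at [0.214, -0.452, 0.231] pointing down, gripper open.
Joint ranges: [-2.72, 2.72], [-1.05, 1.87], [-1.09, 1.28], [-1.99, 2.15], [-1.42, 1.44], [-3.14, 3.14]. Speed limits (rad/s): [2.79, 2.79, 3.14, 3.14, 3.14, 3.14].

### API

Orientations are given as a unit quaternion [x, y, z, w].
In Python, from workcell import bot gives the robot as it stands.
- The arm moves only by the tool play_rows, never from a script. Its argument "moves" is a list of rows, each a list of 3 entries, a list of its own where there are three numbers: the opening, from -1 (shut) to 1 (fully open), then the shift along the tool's x, y, z in cm, then the turn, a rotation vector about the tool's x, y, z in rad. A call has 1 to 12 rows; each row shifts and turns the commanded pose from where the row before left it, along the tool's axes as they then stand; what a row does not reach is not made up. A row lasts 1/12 s, in which the tool goes at most 41.7 mm and 7.16 degrees, less where a joint would pass 70% of its speed; a pose out of reach is approached as far as the arm can. A call is refused whole if a number of a shift passes 4.17 or a number of a turn 0.125, either way. A call with a gripper value outside its range is refused whole. The fingers move at their own pace and stop on an object; the grip force is fixed at half the most. Time passes only in rows, so rows that do not move let the fingers close. It gives the time, the measured TCP pose, the force and the opening at its end, in the units of the state.
- bot.get_obs(): the state, without advancing time (a new reading comes with each control period).
- bot.camera(name): name is "scene" or "side" or "wrist"; returns (picture, depth): 400x640x3 uint8, red, green, blue; 400x640 float32, m along the optical axis (not along the pixel's ray), 0 where there is no reading.
- bot.camera_info(name): a dict with "K" (3x3 intrinsics, pixels), "world_from_camera" (4x4, takes a point from camera to world coordinates); the wrist camera has in their place "T_tool_cam" (4x4, takes a point from camera to tool coordinates, whose origin is the TCP and whose axes are the flange's). Camera axes: x right, y up, looking along -z (the intrinsics and any distortion apply to the point x, -y, -z); pixel columns grow to the right and rows downward; lengths in m; the calibration is good to about 2 mm. A picture is of the moment at which its call begins: read the wrist's pose just before it. camera_info takes no time and is no camera call.
- bot.job_done(): hands the job in, once; it reports no verdict.
The state is a dict: "clock": time; "joint_pos": joint angles; "joint_vel": joint speeds; "tau": joint torques, N m; "eef_pos": TCP position; "tool_rot": TCP orientation; "ft_force": force on the tool from outside, world axes, zero at the start; "ft_torque": the same for the moment, N m; "grip_width": finger opening in m.
Only numpy, scipy, OpenCV 4.12 (cv2) and the standard library are available. Lean on these libraries where they do the work, as an engineer would, in place of code of your own. Each camera call takes 0.05 s, during which the arm holds its last target. There are 200 camera calls.

### The job

Set the three loose cross-bars of the slide holder so that every gap is one gauge wide: take the orange gap gauge and step it along the row from the fixed red bar, at each gap with its straight side brought lightly against the bar already set, and pressed gently down until its flange lies on the bars, so that its slope pushes only the next bar away. Then stand the gauge back in the slot of its blue rest, and do not disturb the other things on the bench.

Things in the scene. Friction and masses are not known exactly. Their poses are not given: they have to be found in the camera images.
- holder: Slide holder: black frame 184 x 144 mm on four feet, fixed to the bench; it carries one red bar and three loose bars. Origin on the bench, 63 mm along x from the red bar; x along the row, away from the red bar; z up. Between the rails (48 mm either side of the middle along y) it is open down to the bench.
- datum_bar (a point): Fixed red cross-bar: middle of its top face, 62 mm above the bench. x along the row, towards the loose bars; y along the bar; z up. All four bars are 12 mm wide (6 mm either side of the point) and 8 mm thick, with bare sides but for thin ledges sticking out 3 mm at their undersides, 26 to 38 mm from the middle along y.
- bar1 (a point): First loose bar, next to the red one, bright aluminium with grey saddles: middle of its top face, axes and sizes as the red bar. It slides only along x on the rails (11 mm either way of its correct place) against a drag of about 4.5 N, and stays where it is left. It starts 3 to 7 mm too near the red bar.
- bar2 (a point): Second loose bar, as the first. It starts 3 to 7 mm nearer to the red bar than its correct place, which is one gauge width beyond the first bar once that is set.
- bar3 (a point): Third loose bar, as the first, farthest from the red one. It too starts 3 to 7 mm nearer to the red bar than its correct place.
- gauge_grip (a point): Black grip of the gap gauge, upright in its rest: point on its axis, 26 mm above the flange's underside. Grip 22 (x) by 20 (y) mm, from 6 to 43 mm above the flange's underside. It is clamped (does not shift in use) in a slot on the orange blade, anywhere up to 6 mm either way along x from the blade's middle: not known beforehand. Its x agrees with the bars' x within 0.9 rad.
- gauge: Gauge, 260 g: the orange flange is 45 (x) by 38 (y) by 5 mm; the blade below it 24 mm in y and 44 mm deep, 27 mm wide in x for the top 10 mm (sets the gap). Below that the -x side (red mark on flange) runs straight down to the tip; the +x side slopes in by 21 mm, so the tip is 6 mm wide. Origin in line with the grip, at the flange's underside.
- rest_slot (a point): Rest of the gauge: fixed blue block of 95 (x) by 64 (y) by 50 mm. Centre of the slot's mouth in its top face, 50 mm above the bench; z up. The slot, 45 (x) by 30 (y) mm, goes right through; the gauge stands in it upright, flange on the top face, its x along the slot's x. At the start the grip is within 2 mm of the slot's middle.
- well_plate: Bystander: pale translucent 12-well plate with lid, 127 x 85 x 22 mm; origin under its centre.
- tip_box: Bystander: blue pipette-tip box with clear lid, 122 x 86 x 70 mm; origin under its centre. It may have changed places with the gauge's rest.
- lens_can: Bystander: dark metal microscope objective standing on its thread end, 34 mm across, 46 mm high; origin under its centre.
- medium_bottle: Bystander: glass bottle with orange cap, 60 mm across, 145 mm high; origin under its centre.
- dish: Bystander: pale translucent culture dish, 93 mm across, 17 mm high; origin under its centre.
- slide_box: Bystander: white slide box with green lid, 100 x 85 x 34 mm; origin under its centre.
- tube_rack: Bystander: yellow tube rack with capped tubes, 90 x 200 x 108 mm; origin under its centre.
Not all that is in view belongs to the job. There is more than one size of the gauge; the job needs the middle-sized.

How it is judged:
By the outcome, as a careful person would: the job done as asked, in the order asked, and still so for the second after the job is handed in, with the robot touching nothing.
It also fails if it takes over 72 s, if anything falls off the work surface, if the arm or the gripper's body presses on something with over 40 N, if the wrist force passes 120 N, or if a joint passes its speed limit or range.

## Working session

There is one attempt and no reset: what is moved stays moved. The work goes in short steps, Python scripts to look and compute and a tool call to move; the robot and the scene stay as the last step left them, time stands still between calls to the robot, and variables do not carry over. Pictures are saved under pics/ and viewed, on a budget of 10 in all, crops included, one or two more only if the job needs it, and the job is handed in when it is done.

Besides the shell and the picture viewer there is one more tool, called after "Request:" by a JSON object that holds its "fn" and its "kwargs". play_rows: Moves the arm, as the interface text tells. Its arguments: {"type":"object","properties":{"moves":{"type":"array"}},"required":["moves"]}

```bash
ls; mkdir -p pics; cat > h.py <<'E'
import numpy as np, cv2
from workcell import bot
from scipy.spatial.transform import Rotation as R
def snap(n,name):
    o=bot.get_obs(); p,d=bot.camera(n); np.savez(f'pics/{name}.npz',p=p,d=d,pos=o['eef_pos'],q=o['tool_rot'])
    cv2.imwrite(f'pics/{name}.png',p[...,::-1]); return p,d,o
def pose(n,o=None):
    i=bot.camera_info(n); K=np.array(i['K'])
    if n=='wrist':
        T=np.eye(4);T[:3,:3]=R.from_quat(o['tool_rot']).as_matrix();T[:3,3]=o['eef_pos'];T=T@np.array(i['T_tool_cam'])
    else: T=np.array(i['world_from_camera'])
    return K,T
def ray(uv,z,K,T):
    uv=np.atleast_2d(uv).astype(float); c=np.c_[(uv[:,0]-K[0,2])/K[0,0],-(uv[:,1]-K[1,2])/K[1,1],-np.ones(len(uv))]
    w=c@T[:3,:3].T; s=(z-T[2,3])/w[:,2]; return T[:3,3]+w*s[:,None]
def cloud(d,K,T):
    v,u=np.mgrid[:d.shape[0],:d.shape[1]]; c=np.stack([(u-K[0,2])/K[0,0]*d,-(v-K[1,2])/K[1,1]*d,-d],-1)
    return c@T[:3,:3].T+T[:3,3]
def proj(P,K,T):
    c=(np.atleast_2d(P)-T[:3,3])@T[:3,:3]; return np.c_[K[0,2]+K[0,0]*c[:,0]/-c[:,2],K[1,2]-K[1,1]*c[:,1]/-c[:,2]]
E
python3 - <<'E'
from h import *
a,_,_=snap('scene','scene0'); b,_,_=snap('side','side0')
for n in('scene','side','wrist'): print(n,bot.camera_info(n))
cv2.imwrite('pics/both.png',np.vstack([a,b])[...,::-1][:, :])
o=bot.get_obs(); print(o)
E
```

```text
pics
scene {'K': array([[502.73119917,   0.        , 315.7499165 ],
       [  0.        , 502.73119917, 186.44658583],
       [  0.        ,   0.        ,   1.        ]]), 'world_from_camera': array([[-0.68827673, -0.56441005,  0.4557592 ,  1.21181974],
       [ 0.72523046, -0.550722  ,  0.4132143 ,  0.55443796],
       [ 0.01777431,  0.61493624,  0.78837649,  1.13375576],
       [ 0.        ,  0.        ,  0.        ,  1.        ]])}
side {'K': array([[400.79814934,   0.        , 321.59084296],
       [  0.        , 400.79814934, 195.43882781],
       [  0.        ,   0.        ,   1.        ]]), 'world_from_camera': array([[ 0.87188756,  0.38221779, -0.30613992,  0.14528893],
       [-0.48967396,  0.67330227, -0.55397064, -0.80847629],
       [-0.00561272,  0.63290885,  0.77420597,  1.16112634],
       [ 0.        ,  0.        ,  0.        ,  1.        ]])}
wrist {'K': array([[345.81326786,   0.        , 320.27820748],
       [  0.        , 345.81326786, 202.2034297 ],
       [  0.        ,   0.        ,   1.        ]]), 'T_tool_cam': array([[-6.49602050e-04,  9.48120491e-01,  3.17
[... 276 characters left out ...]
1.00000000e+00]])}
{'clock': 0.1, 'joint_pos': array([-1.12799512e+00,  2.41353997e-01,  3.88858527e-03,  1.33518216e+00,
        1.38892160e-05,  1.57077727e+00]), 'joint_vel': array([ 0.00031333, -0.00033198,  0.00230887, -0.00013943,  0.00038798,
       -0.00012373]), 'tau': array([ 3.64954421e-04, -3.73137939e+01,  2.53009772e+01,  1.08583731e-02,
        4.37621259e-05,  3.69155799e-06]), 'eef_pos': array([ 0.21400673, -0.45128398,  0.2305051 ]), 'tool_rot': array([ 9.75588330e-01,  2.19605450e-01, -1.96479518e-04, -9.04555709e-04]), 'ft_force': array([-0.561968  , -0.04435005,  0.64179407]), 'ft_torque': array([ 0.03936806, -0.03358205, -0.04836637]), 'grip_width': 0.08525975560449543}
```

View pics/scene0.png

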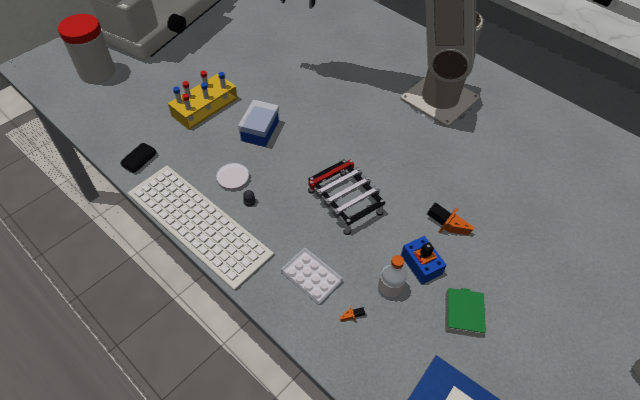

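View pics/side0.png

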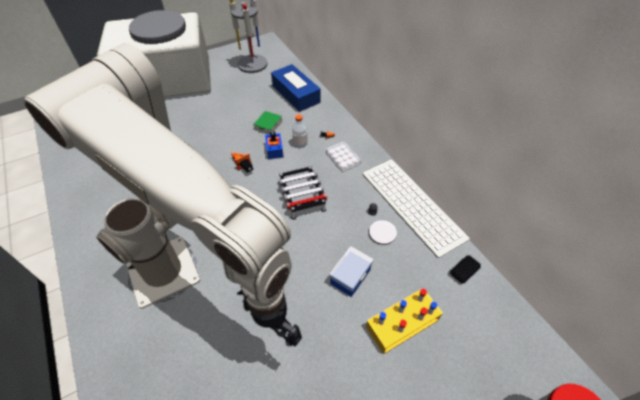

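The scene picture shows these candidates for the gauge:
- orange piece standing in the blue rest at (425,252)
- larger one lying at (452,219)
- smaller one lying at (353,314)
- orange bottle cap at (397,262), not a gauge

By the description, the middle-sized one is upright in the blue rest. The holder is at (345,193), with its red bar at (331,172).

```bash
python3 - <<'E'
from h import *
for n in('scene','side'):
    f=np.load(f'pics/{n}0.npz');p,d=f['p'],f['d'];K,T=pose(n);W=cloud(d,K,T)
    h=cv2.cvtColor(p,cv2.COLOR_RGB2HSV)
    roi={'scene':dict(blue=(395,445,225,290),red=(305,360,155,195),al=(305,390,160,235),grip=(415,440,235,262)),'side':dict(blue=(260,290,128,160),red=(280,330,190,212),al=(275,330,165,212),grip=(262,285,125,150))}[n]
    def pts(k,m,z0,z1):
        u0,u1,v0,v1=roi[k];M=np.zeros(m.shape,bool);M[v0:v1,u0:u1]=1
        M&=m&(d>0)&(W[...,2]>z0)&(W[...,2]<z1);return W[M]
    blue=(h[...,0]>100)&(h[...,0]<130)&(h[...,1]>120)
    b=pts('blue',blue,.042,.058); r=cv2.minAreaRect((b[:,:2]*1000).astype(np.float32)); print(n,'blue top',len(b),r,np.median(b[:,2]))
    red=((h[...,0]<8)|(h[...,0]>172))&(h[...,1]>130)
    b=pts('red',red,.054,.07); print('red',len(b),cv2.minAreaRect((b[:,:2]*1000).astype(np.float32)),np.median(b[:,2]))
    al=(h[...,1]<50)&(h[...,2]>150)
    b=pts('al',al,.054,.07); print('al',len(b),cv2.minAreaRect((b[:,:2]*1000).astype(np.float32)))
    bl=(h[...,2]<60); b=pts('grip',bl,.07,.12); print('grip',len(b),b.mean(0) if len(b) else 0,b[:,2].max() if len(b) else 0)
f=np.load('pics/scene0.npz')['p'][130:330,300:500]
cv2.imwrite('pics/c1.png',cv2.resize(f,(800,600),interpolation=cv2.INTER_CUBIC)[...,::-1] if 0 else cv2.resize(f,(600,600),interpolation=cv2.INTER_CUBIC)[...,::-1])
E
```

```text
scene blue top 587 ((553.5338134765625, 326.78607177734375), (97.14073944091797, 66.77410125732422), 71.2840576171875) 0.049636307083056774
red 243 ((525.7356567382812, -13.298637390136719), (23.26618766784668, 144.1012725830078), 78.1681900024414) 0.06062483034336652
al 436 ((540.3378295898438, 60.42694091796875), (92.64323425292969, 126.99120330810547), 79.07215881347656)
grip 106 [0.55837108 0.32997619 0.08707694] 0.09677612078225772
side blue top 149 ((551.7534790039062, 326.0503234863281), (105.1989517211914, 62.09992980957031), 69.34483337402344) 0.05044667161478089
red 148 ((521.64111328125, -10.309768676757812), (26.036962509155273, 137.9407958984375), 78.96255493164062) 0.06128299296946205
al 394 ((540.7518920898438, 65.67770385742188), (155.2904052734375, 140.45675659179688), 79.217041015625)
grip 23 [0.54993009 0.31955434 0.08471409] 0.09786138441367132
```

View pics/c1.png

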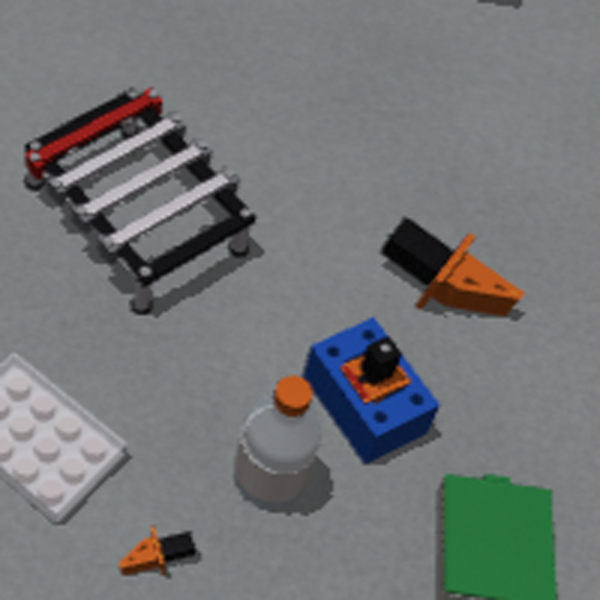

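The crop confirms it: the middle-sized gauge stands in the blue rest with its red mark towards the upper-left (-x) side. The larger one (upper right) and the smaller one (lower left) are lying on the bench. I'll move over the holder for a close look with the wrist camera.

Request:
{"fn": "play_rows", "kwargs": {"moves": [[1,[3.05,-2.34,0],[0,0,0]],[1,[3.05,-2.34,0],[0,0,0]],[1,[3.05,-2.34,0],[0,0,0]],[1,[3.05,-2.34,0],[0,0,0]],[1,[3.05,-2.34,0.2],[0,0,0]],[1,[3.05,-2.34,0.2],[0,0,0]],[1,[3.05,-2.34,0.2],[0,0,0]],[1,[3.05,-2.34,0.3],[0,0,0]],[1,[3.05,-2.34,0.3],[0,0,0]],[1,[3.05,-2.34,0.4],[0,0,0]],[1,[3.05,-2.34,0.4],[0,0,0]],[1,[3.05,-2.34,0.4],[0,0,0]]]}}

```text
clock: 1.1
eef_pos: [0.4248, -0.0393, 0.207]
tool_rot: [0.976, 0.22, -0.0, 0.0]
ft_force: [0.8, -0.7, 0.1]
grip_width: 0.0853
```

Request:
{"fn": "play_rows", "kwargs": {"moves": [[1,[3.05,-2.34,0.2],[0,0,0]],[1,[3.05,-2.34,0.2],[0,0,0]],[1,[3.05,-2.34,0.2],[0,0,0]],[1,[0,0,0],[0,0,0.106]],[1,[0,0,0],[0,0,0.106]],[1,[0,0,0],[0,0,0.106]],[1,[0,0,0],[0,0,0.106]],[1,[0,0,0],[0,0,0.106]],[1,[0,0,0],[0,0,0.106]],[1,[0,0,0],[0,0,0]],[1,[0,0,0],[0,0,0]],[1,[0,0,0],[0,0,0]]]}}

```text
clock: 2.1
eef_pos: [0.4759, -0.02, 0.201]
tool_rot: [0.999, -0.041, -0.003, -0.033]
ft_force: [-0.1, 1.1, -0.3]
grip_width: 0.0853
```

```bash
cat >> h.py <<'E'
def plan(o,p,phi):
    "shift (cm, tool axes) and turn about tool z to get to world p, tool-x yaw phi (deg)"
    M=R.from_quat(o['tool_rot']).as_matrix(); s=M.T@(np.array(p)-o['eef_pos'])*100
    yaw=np.degrees(np.arctan2(M[1,0],M[0,0])); dt=-np.radians((phi-yaw+180)%360-180)
    print('yaw',yaw.round(2),'tilt',M[:,2].round(4),'pos',np.round(o['eef_pos'],4),'shift cm',s.round(2),'n',np.ceil(np.linalg.norm(s)/4.1),'turn',dt.round(4),'F',o['ft_force'].round(2),'w',o['grip_width'])
E
python3 - <<'E'
from h import *
p,d,o=snap('wrist','w1'); plan(o,[.477,.062,.2],-11)
K,T=pose('scene'); f=np.load('pics/scene0.npz')
print('bottle cap',ray([397,258],.145,K,T))
E
```

```text
yaw -4.74 tilt [-0.0035  0.066  -0.9978] pos [ 0.4759 -0.02    0.201 ] shift cm [-0.57 -8.16  0.64] n 3.0 turn 0.1092 F [-0.12  1.06 -0.33] w 0.08532265406018937
bottle cap [[0.66064301 0.30796964 0.145     ]]
```

View pics/w1.png

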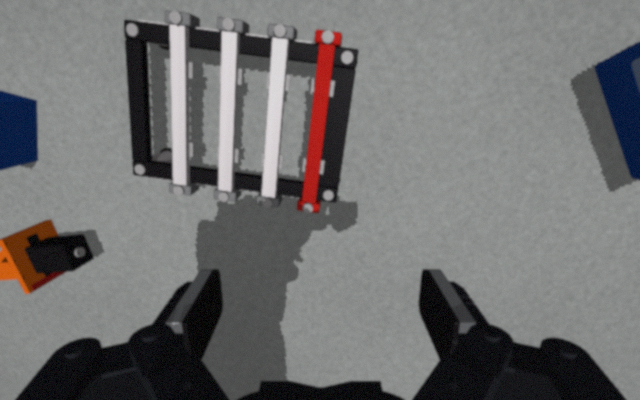

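The holder is in view: red bar at about (318,120), loose bars at 272, 228 and 179. The gauge is at (50,250) with its red mark towards the holder. The tool has picked up a small tilt and stopped short, so I'll check the joints.

```bash
cat >> h.py <<'E'
def level(o,p,phi):
    "one combined move: shift in present tool axes then rotvec (tool) to reach upright yaw phi"
    M=R.from_quat(o['tool_rot']).as_matrix(); a=np.radians(phi); D=np.array([[np.cos(a),np.sin(a),0],[np.sin(a),-np.cos(a),0],[0,0,-1]])
    rv=R.from_matrix(M.T@D).as_rotvec(); s=M.T@(np.array(p)-o['eef_pos'])*100
    yaw=np.degrees(np.arctan2(M[1,0],M[0,0]))
    print('pos',np.round(o['eef_pos'],4),'yaw',yaw.round(2),'shift',s.round(3),'rotvec',rv.round(4),'F',o['ft_force'].round(2),'w',o['grip_width'].__round__(4),'t',o['clock'])
E
python3 - <<'E'
from h import *
o=bot.get_obs(); print(o['joint_pos'].round(3)); level(o,[.477,.062,.2],-11)
E
```

```text
[-0.083  0.217 -0.108  1.255  0.065  3.141]
pos [ 0.476  -0.0196  0.2011] yaw -4.68 shift [-0.562 -8.111  0.649] rotvec [-0.0648  0.0124  0.1099] F [-0.45  0.12  0.5 ] w 0.0855 t 2.15
```

Joint 6 is at its limit, so I'll use the half-turned orientation (tool x at about 161°). First I'll level the tool, then turn.

Request:
{"fn": "play_rows", "kwargs": {"moves": [[1,[0,0,0],[-0.065,0.012,0]],[1,[0,0,0],[0,0,-0.1205]],[1,[0,0,0],[0,0,-0.1205]],[1,[0,0,0],[0,0,-0.1205]],[1,[0,0,0],[0,0,-0.1205]],[1,[0,0,0],[0,0,-0.1205]],[1,[0,0,0],[0,0,-0.1205]],[1,[0,0,0],[0,0,-0.1205]],[1,[0,0,0],[0,0,-0.1205]],[1,[0,0,0],[0,0,-0.1205]],[1,[0,0,0],[0,0,-0.1205]],[1,[0,0,0],[0,0,-0.1205]]]}}

```text
clock: 3.15
eef_pos: [0.4754, -0.0292, 0.2013]
tool_rot: [0.806, 0.591, 0.004, -0.002]
ft_force: [0.0, -0.1, 0.4]
grip_width: 0.0852
```

Request:
{"fn": "play_rows", "kwargs": {"moves": [[1,[0,0,0],[0,0,-0.1205]],[1,[0,0,0],[0,0,-0.1205]],[1,[0,0,0],[0,0,-0.1205]],[1,[0,0,0],[0,0,-0.1205]],[1,[0,0,0],[0,0,-0.1205]],[1,[0,0,0],[0,0,-0.1205]],[1,[0,0,0],[0,0,-0.1205]],[1,[0,0,0],[0,0,-0.1205]],[1,[0,0,0],[0,0,-0.1205]],[1,[0,0,0],[0,0,-0.1205]],[1,[0,0,0],[0,0,-0.1205]],[1,[0,0,0],[0,0,-0.1205]]]}}

```text
clock: 4.15
eef_pos: [0.4754, -0.0292, 0.2013]
tool_rot: [0.213, 0.977, 0.005, 0.001]
ft_force: [-0.3, -0.1, 0.1]
grip_width: 0.0854
```

```bash
python3 - <<'E'
from h import *
o=bot.get_obs(); print(o['joint_pos'].round(3)); level(o,[.600,.311,.2],161); level(o,[.597,.038,.2],169)
E
```

```text
[-0.067  0.207 -0.118  1.242  0.009  0.363]
pos [ 0.4754 -0.0292  0.2013] yaw 155.36 shift [ 2.857 36.112  0.468] rotvec [ 0.0094  0.0007 -0.0984] F [-0.28 -0.08  0.11] w 0.0854 t 4.15
pos [ 0.4754 -0.0292  0.2013] yaw 155.36 shift [-8.251 11.174  0.235] rotvec [ 0.0094  0.0013 -0.238 ] F [-0.28 -0.08  0.11] w 0.0854 t 4.15
```

Request:
{"fn": "play_rows", "kwargs": {"moves": [[1,[-2.06,2.79,0],[0,0,0]],[1,[-2.06,2.79,0],[0,0,0]],[1,[-2.06,2.79,0],[0,0,0]],[1,[-2.06,2.79,0.1],[0,0,0]],[1,[0,0,0],[0.009,0.001,-0.119]],[1,[0,0,0],[0,0,-0.119]],[1,[0,0,0],[0,0,0]],[1,[0,0,0],[0,0,0]]]}}

```text
clock: 4.82
eef_pos: [0.5972, 0.0368, 0.201]
tool_rot: [0.101, 0.995, 0.0, -0.0]
ft_force: [-1.1, 0.2, -0.7]
grip_width: 0.0854
```

```bash
python3 - <<'E'
from h import *
p,d,o=snap('wrist','w2'); level(o,[.600,.311,.2],161)
K,T=pose('wrist',o); W=cloud(d,K,T); hsv=cv2.cvtColor(p,cv2.COLOR_RGB2HSV)
red=((hsv[...,0]<8)|(hsv[...,0]>172))&(hsv[...,1]>130)&(d>0)&(abs(W[...,2]-.062)<.012)
wh=(hsv[...,1]<60)&(hsv[...,2]>170)&(d>0)&(abs(W[...,2]-.062)<.012)
for m,n in((red,'red'),(wh,'al')):
    k,l,s,c=cv2.connectedComponentsWithStats(m.astype(np.uint8))
    for i in range(1,k):
        if s[i,4]<300: continue
        v,u=np.nonzero(l==i); q=ray(np.c_[u,v],.062,K,T); r=cv2.minAreaRect((q[:,:2]*1000).astype(np.float32))
        print(n,s[i],c[i].round(1),r,'z',np.median(W[l==i][:,2]).round(4))
E
```

```text
pos [0.5972 0.0368 0.201 ] yaw 168.45 shift [ 5.218 26.923  0.109] rotvec [ 0.0002 -0.0008  0.13  ] F [-1.06  0.2  -0.7 ] w 0.0854 t 4.8167
red [ 223   13   38  187 3163] [241.5 103.4] ((525.6458740234375, -10.923870086669922), (21.206384658813477, 142.0333709716797), 78.13719940185547) z 0.0619
al [ 276   27   18   91 1327] [284.9  70.7] ((503.3130187988281, 27.819395065307617), (12.497540473937988, 64.36965942382812), 78.55430603027344) z 0.062
al [ 326   27   19   84 1211] [335.1  66.6] ((508.4488830566406, 66.17804718017578), (13.159442901611328, 59.412994384765625), 75.56791687011719) z 0.0621
al [280 155  15  36 448] [287.6 172.5] ((579.2979125976562, 12.524406433105469), (11.492673873901367, 29.946178436279297), 80.18028259277344) z 0.0621
al [327 157  14  34 445] [333.7 173.9] ((587.9157104492188, 49.77973175048828), (10.990288734436035, 28.348852157592773), 78.76895141601562) z 0.0622
al [374 167  15  24 301] [380.7 178.6] ((600.026123046875, 87.8599853515625), (11.082576751708984, 19.95350456237793), 78.00067138671875) z 0.0622
```

View pics/w2.png

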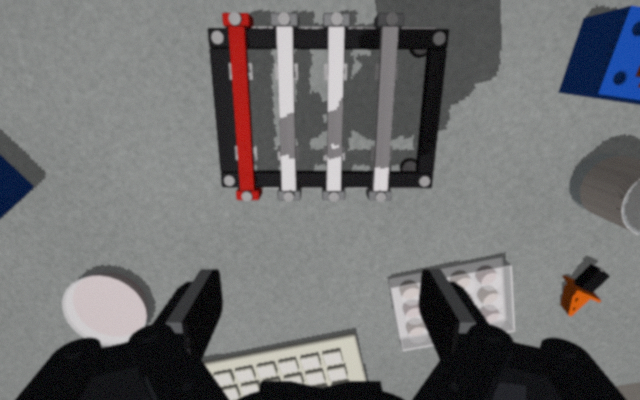

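The wrist view shows the red bar at about (241,103) and the loose bars at 286, 335 and 388 px, with nothing in the way. I'll fit the bars in the depth picture while moving on to the rest.

```bash
python3 - <<'E'
from h import *
f=np.load('pics/w2.npz');p,d=f['p'],f['d'];o=dict(eef_pos=f['pos'],tool_rot=f['q']);K,T=pose('wrist',o);W=cloud(d,K,T)
m=(d>0)&(W[...,2]>.0585)&(W[...,2]<.0655); m[200:]=0; m[:,:200]=0;m[:,460:]=0
v,u=np.nonzero(m); q=ray(np.c_[u,v],.062,K,T)[:,:2]*1000
th=np.radians(78.3)
for it in range(3):
    ex=np.array([np.cos(th),np.sin(th)]);ey=np.array([-ex[1],ex[0]]); c0=np.array([525.6,-10.9])
    X=(q-c0)@ex;Y=(q-c0)@ey; sl=[];out=[]
    for x0 in (0,34,72,112):
        k=(abs(X-x0)<14)&(abs(Y)<42); xs=[];ys=[]
        for y in np.arange(-40,41,4):
            kk=k&(abs(Y-y)<2)
            if kk.sum()>5: xs.append((X[kk].min()+X[kk].max())/2);ys.append(y)
        a=np.polyfit(ys,xs,1); sl.append(a[0]); out.append((a[1].round(2),round(np.degrees(a[0]),2),len(ys),np.std(np.array(xs)-np.polyval(a,ys)).round(2),np.ptp(X[k]).round(1)))
    print(np.degrees(th).round(2),out); th-=np.mean(sl)
# red extents in y
hsv=cv2.cvtColor(p,cv2.COLOR_RGB2HSV);red=((hsv[...,0]<8)|(hsv[...,0]>172))&(hsv[...,1]>130)&m
v,u=np.nonzero(red);q=ray(np.c_[u,v],.062,K,T)[:,:2]*1000;print('red Y',np.percentile((q-c0)@ey,[0.5,99.5]))
E
```

```text
78.3 [(np.float64(-0.92), np.float64(0.18), 21, np.float64(0.14), np.float64(12.8)), (np.float64(34.24), np.float64(0.03), 21, np.float64(0.16), np.float64(12.2)), (np.float64(72.32), np.float64(0.19), 21, np.float64(0.16), np.float64(12.1)), (np.float64(111.72), np.float64(0.07), 21, np.float64(0.13), np.float64(12.6))]
78.18 [(np.float64(-0.92), np.float64(0.06), 21, np.float64(0.14), np.float64(12.7)), (np.float64(34.24), np.float64(-0.09), 21, np.float64(0.16), np.float64(12.2)), (np.float64(72.32), np.float64(0.08), 21, np.float64(0.16), np.float64(12.0)), (np.float64(111.73), np.float64(-0.04), 21, np.float64(0.15), np.float64(12.6))]
78.18 [(np.float64(-0.92), np.float64(0.06), 21, np.float64(0.14), np.float64(12.7)), (np.float64(34.24), np.float64(-0.09), 21, np.float64(0.16), np.float64(12.2)), (np.float64(72.32), np.float64(0.08), 21, np.float64(0.16), np.float64(12.0)), (np.float64(111.73), np.float64(-0.04), 21, np.float64(0.15), np.float64(12.6))]
red Y [-70.10359898  70.30749419]
```

Request:
{"fn": "play_rows", "kwargs": {"moves": [[1,[0.74,3.85,0],[0,0,0]],[1,[0.74,3.85,0],[0,0,0]],[1,[0.74,3.85,0],[0,0,0]],[1,[0.74,3.85,0],[0,0,0]],[1,[0.74,3.85,0],[0,0,0]],[1,[0.74,3.85,0],[0,0,0]],[1,[0.74,3.85,0],[0,0,0]],[1,[0,0,0],[0,0,0.065]],[1,[0,0,0],[0,0,0.065]],[1,[0,0,0],[0,0,0]],[1,[0,0,0],[0,0,0]]]}}

```text
clock: 5.78
eef_pos: [0.6002, 0.3098, 0.2018]
tool_rot: [0.164, 0.986, 0.0, 0.0]
ft_force: [-0.5, 0.1, -0.1]
grip_width: 0.0855
```

```bash
python3 - <<'E'
from h import *
p,d,o=snap('wrist','w3'); level(o,[.5535,.327,.2],161); print(o['joint_pos'].round(2))
K,T=pose('wrist',o); W=cloud(d,K,T); hsv=cv2.cvtColor(p,cv2.COLOR_RGB2HSV)
near=np.linalg.norm(W[...,:2]-[.553,.327],axis=-1)<.075
def rect(m,z,n):
    v,u=np.nonzero(m&(d>0)&near); q=ray(np.c_[u,v],z,K,T); print(n,len(u),cv2.minAreaRect((q[:,:2]*1000).astype(np.float32)),'z',np.median(W[v,u,2]).round(4), 'px',np.median(u),np.median(v))
Z=W[...,2]
rect((hsv[...,0]>100)&(hsv[...,0]<130)&(hsv[...,1]>120)&(abs(Z-.05)<.006),.05,'blue')
rect(((hsv[...,0]<20)|(hsv[...,0]>172))&(hsv[...,1]>130)&(Z>.048)&(Z<.062),.055,'flange')
rect(((hsv[...,0]<4)|(hsv[...,0]>172))&(hsv[...,1]>130)&(Z>.048)&(Z<.062),.055,'redmark')
rect((Z>.088)&(Z<.1),.093,'griptop')
E
```

```text
pos [0.6002 0.3098 0.2018] yaw 161.07 shift [4.973 0.113 0.181] rotvec [0.0005 0.0001 0.0012] F [-0.5   0.11 -0.1 ] w 0.0855 t 5.7833
[0.48 0.62 0.5  1.46 0.   0.81]
blue 5433 ((553.8312377929688, 327.4678039550781), (94.88151550292969, 63.18741989135742), 71.0141830444336) z 0.0501 px 321.0 122.0
flange 1497 ((554.6005859375, 328.3680419921875), (37.699337005615234, 43.920475006103516), 69.49772644042969) z 0.0551 px 321.0 119.0
redmark 187 ((564.3828125, 334.1832275390625), (30.28193473815918, 52.98619842529297), 33.99000549316406) z 0.0555 px 324.0 151.0
griptop 854 ((554.447998046875, 328.6012268066406), (19.477968215942383, 22.03860092163086), 70.54033660888672) z 0.093 px 324.0 133.0
```

View pics/w3.png

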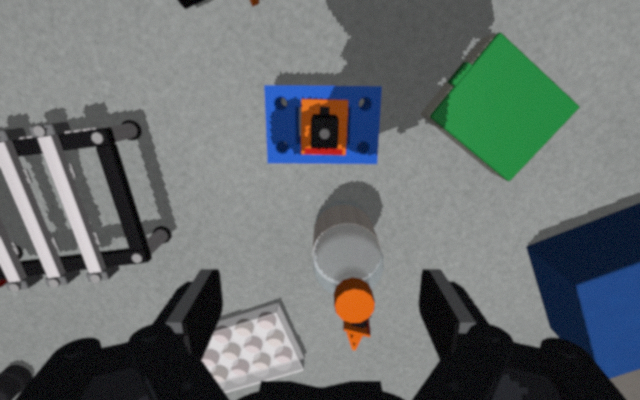

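The rest is at about (322,124) px with the gauge in it, and the bottle is below it. The red mark seems to lie on the lower (world +x) flange edge, which doesn't match the stated orientation, so I'll check it close up.

```bash
python3 - <<'E'
from h import *
f=np.load('pics/w3.npz');p,d=f['p'],f['d'];o=dict(eef_pos=f['pos'],tool_rot=f['q']);K,T=pose('wrist',o);W=cloud(d,K,T);hsv=cv2.cvtColor(p,cv2.COLOR_RGB2HSV)
box=np.zeros(d.shape,bool);box[90:165,290:360]=1
red=box&((hsv[...,0]<5)|(hsv[...,0]>172))&(hsv[...,1]>130);ora=box&(hsv[...,0]>=5)&(hsv[...,0]<20)&(hsv[...,1]>130)
for n,m in(('red',red),('ora',ora)):
    v,u=np.nonzero(m);print(n,len(u),'u',u.min(),u.max(),'v',v.min(),v.max(),'z',np.percentile(W[v,u,2],[2,50,98]).round(4))
cv2.imwrite('pics/c3.png',cv2.resize(p[75:175,250:390],None,fx=5,fy=5,interpolation=cv2.INTER_CUBIC)[...,::-1])
E
```

```text
red 263 u 301 347 v 99 154 z [0.054  0.0557 0.0939]
ora 1417 u 301 347 v 99 153 z [0.0536 0.0552 0.0931]
```

View pics/c3.png

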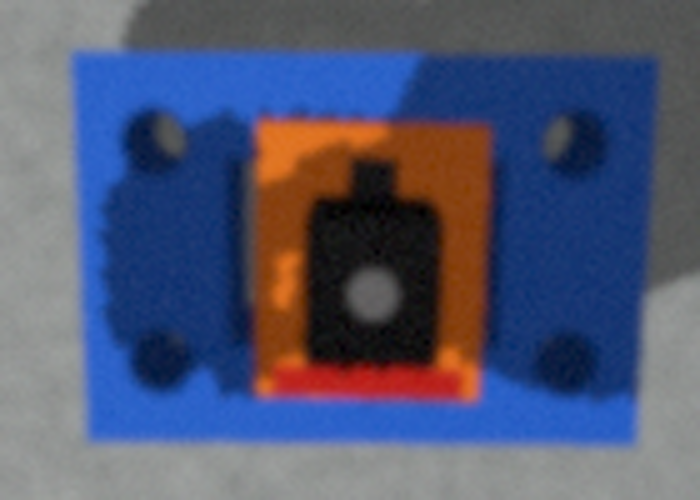

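The close-up settles it. The flange is 38 mm across the picture and 45 mm up it, with the red mark at the bottom, so the gauge's x is at about 161° in the world. It stands a quarter turn from the stated orientation: the bars' x is 78.2° and the rest's long axis 71°. I'll go by what I see, grip it on its x faces, and confirm the slope's direction once it is lifted.

Request:
{"fn": "play_rows", "kwargs": {"moves": [[1,[2.47,0.15,0],[0,0,0]],[1,[2.47,0.15,0],[0,0,0]],[1,[0,0,0],[0,0,-0.12]],[1,[0,0,0],[0,0,-0.12]],[1,[0,0,0],[0,0,-0.12]],[1,[0,0,0],[0,0,-0.12]],[1,[0,0,0],[0,0,-0.12]],[1,[0,0,0],[0,0,-0.12]],[1,[0,0,0],[0,0,-0.12]],[1,[0,0,0],[0,0,-0.12]],[1,[0,0,0],[0,0,-0.12]],[1,[0,0,0],[0,0,-0.12]]]}}

```text
clock: 6.83
eef_pos: [0.555, 0.3277, 0.202]
tool_rot: [-0.423, 0.906, 0.0, 0.0]
ft_force: [-0.3, -0.2, -0.5]
grip_width: 0.085
```

Request:
{"fn": "play_rows", "kwargs": {"moves": [[1,[0,0,0],[0,0,-0.12]],[1,[0,0,0],[0,0,-0.12]],[1,[0,0,0],[0,0,-0.12]],[1,[0,0,2],[0,0,0]],[1,[0,0,3],[0,0,0]],[1,[0,0,3],[0,0,0]],[1,[0,0,1],[0,0,0]],[1,[0,0,0],[0,0,0]],[1,[0,0,0],[0,0,0]]]}}

```text
clock: 7.58
eef_pos: [0.5549, 0.3282, 0.112]
tool_rot: [-0.576, 0.817, 0.0, -0.0]
ft_force: [-0.1, -0.3, 2.1]
grip_width: 0.0854
```

```bash
python3 - <<'E'
from h import *
p,d,o=snap('wrist','w4'); print(o['joint_pos'].round(2))
K,T=pose('wrist',o); W=cloud(d,K,T); hsv=cv2.cvtColor(p,cv2.COLOR_RGB2HSV)
near=np.linalg.norm(W[...,:2]-[.5545,.328],axis=-1)<.05
def rect(m,z,n):
    v,u=np.nonzero(m&(d>0)&near); q=ray(np.c_[u,v],z,K,T); r=cv2.minAreaRect((q[:,:2]*1000).astype(np.float32)); print(n,len(u),r,'z',np.median(W[v,u,2]).round(4), 'px',np.median(u),np.median(v)); return r
Z=W[...,2]
ok=(hsv[...,1]>100)&(hsv[...,2]>60)
rect(ok&((hsv[...,0]<20)|(hsv[...,0]>172))&(Z>.052)&(Z<.058),.055,'flange')
r=rect((Z>.0915)&(Z<.1),.093,'griptop')
level(o,[r[0][0]/1000,r[0][1]/1000,.058],250.5)
E
```

```text
[ 0.53  0.59  0.23  1.21  0.   -0.69]
flange 2316 ((554.5628662109375, 327.70428466796875), (38.27188491821289, 44.65625), 70.35942077636719) z 0.0552 px 320.0 211.0
griptop 1448 ((554.1262817382812, 327.60882568359375), (20.126440048217773, 21.758007049560547), 70.36524200439453) z 0.0931 px 322.0 252.0
pos [0.5549 0.3282 0.112 ] yaw -109.62 shift [0.08  0.055 5.402] rotvec [ 0.0003  0.0001 -0.0021] F [-0.06 -0.34  2.05] w 0.0854 t 7.5833
```

Request:
{"fn": "play_rows", "kwargs": {"moves": [[1,[0.08,0.05,2],[0,0,0]],[1,[0,0,2],[0,0,0]],[1,[0,0,1],[0,0,0]],[1,[0,0,0.4],[0,0,0]],[-1,[0,0,0],[0,0,0]],[-1,[0,0,0],[0,0,0]],[-1,[0,0,0],[0,0,0]],[-1,[0,0,0],[0,0,0]],[-1,[0,0,0],[0,0,0]],[-1,[0,0,0],[0,0,0]],[-1,[0,0,0],[0,0,0]],[-1,[0,0,0],[0,0,0]]]}}

```text
clock: 8.63
eef_pos: [0.5545, 0.3285, 0.0586]
tool_rot: [-0.577, 0.817, 0.0, 0.001]
ft_force: [-1.7, -0.3, 5.5]
grip_width: 0.0211
```

```bash
python3 - <<'E'
from h import *
o=bot.get_obs(); level(o,[.5544,.3276,.158],250.5)
E
```

```text
pos [0.5545 0.3285 0.0586] yaw -109.58 shift [ 0.07  -0.031 -9.938] rotvec [-0.0009  0.0018 -0.0014] F [-1.65 -0.28  5.45] w 0.0211 t 8.6333
```

Request:
{"fn": "play_rows", "kwargs": {"moves": [[-1,[0,0,-1.2],[0,0,0]],[-1,[0,0,-2.4],[0,0,0]],[-1,[0,0,-3.0],[0,0,0]],[-1,[0,0,-3.0],[0,0,0]],[-1,[3.85,-1.05,0],[0,0,0]],[-1,[3.85,-1.05,0],[0,0,0]],[-1,[3.85,-1.05,0],[0,0,0]],[-1,[3.85,-1.05,0],[0,0,0]],[-1,[3.85,-1.05,0],[0,0,0]],[-1,[3.85,-1.05,0],[0,0,0]],[-1,[3.85,-1.05,0],[0,0,0]],[-1,[3.85,-1.05,0],[0,0,0]]]}}

```text
clock: 9.63
eef_pos: [0.5286, 0.0078, 0.1524]
tool_rot: [-0.577, 0.817, 0.001, -0.001]
ft_force: [0.6, -0.4, -2.0]
grip_width: 0.0212
```

Request:
{"fn": "play_rows", "kwargs": {"moves": [[-1,[0,0,0],[0,0,0.1196]],[-1,[0,0,0],[0,0,0.1196]],[-1,[0,0,0],[0,0,0.1196]],[-1,[0,0,0],[0,0,0.1196]],[-1,[0,0,0],[0,0,0.1196]],[-1,[0,0,0],[0,0,0.1196]],[-1,[0,0,0],[0,0,0.1196]],[-1,[0,0,0],[0,0,0.1196]],[-1,[0,0,0],[0,0,0.1196]],[-1,[0,0,0],[0,0,0.1196]],[-1,[0,0,0],[0,0,0.1196]],[-1,[0,0,0],[0,0,0.1196]]]}}

```text
clock: 10.63
eef_pos: [0.529, 0.0096, 0.1523]
tool_rot: [0.106, 0.994, -0.0, -0.001]
ft_force: [-0.7, -0.4, -3.2]
grip_width: 0.0213
```

```bash
cat >> h.py <<'E'
EX=np.array([.2049,.9788]);EY=np.array([-.9788,.2049]);D0=np.array([.52541,-.0118])
def hold(o):
    "TCP in holder frame (from red bar mid), mm; force in holder axes"
    P=o['eef_pos']; v=P[:2]-D0; F=o['ft_force']; print('hold x %.2f y %.2f z %.2f'%(v@EX*1e3,v@EY*1e3,P[2]*1e3),'Fx %.2f Fy %.2f Fz %.2f'%(F[:2]@EX,F[:2]@EY,F[2]))
def goal(x,y,z): return np.r_[D0+(EX*x+EY*y)/1e3,z/1e3]
E
python3 - <<'E'
from h import *
a,_,o=snap('scene','s2'); p,d,o=snap('wrist','w5'); hold(o); level(o,goal(21.9,0,150),168.18)
K,T=pose('scene'); c=proj(o['eef_pos'],K,T)[0].astype(int); print(c)
x=cv2.resize(a[c[1]-50:c[1]+50,c[0]-60:c[0]+60],(480,400),interpolation=cv2.INTER_CUBIC)
y=p[0:400,120:520][:, :]
cv2.imwrite('pics/m5.png',np.hstack([x,cv2.resize(y,(400,400))])[:,:,::-1][:, :800])
E
```

```text
hold x 21.71 y 0.85 z 152.28 Fx 0.40 Fy 0.10 Fz -2.68
pos [0.529  0.0096 0.1523] yaw 167.64 shift [-0.085  0.02   0.228] rotvec [-0.0004 -0.0024 -0.0094] F [-0.02  0.41 -2.68] w 0.0213 t 10.6833
[337 155]
```

View pics/m5.png

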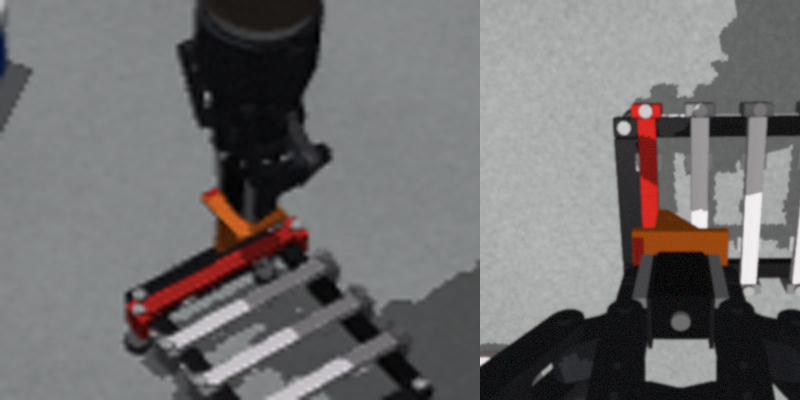

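The gauge is held upright. The red mark and straight side face the red bar (left in the right-hand wrist view, about (635,245)), and the slope faces the loose bars. I'll correct the yaw and lower the tip into gap 1, still clear of both bars.

Request:
{"fn": "play_rows", "kwargs": {"moves": [[-1,[-0.08,0.02,0],[0,0,-0.009]],[-1,[0,0,1.5],[0,0,0]],[-1,[0,0,2],[0,0,0]],[-1,[0,0,1.5],[0,0,0]],[-1,[0,0,0.75],[0,0,0]],[-1,[0,0,0],[0,0,0]],[-1,[0,0,0],[0,0,0]]]}}

```text
clock: 11.32
eef_pos: [0.5306, 0.0098, 0.0957]
tool_rot: [0.098, 0.995, 0.0, -0.0]
ft_force: [0.2, -0.1, -2.8]
grip_width: 0.0214
```

```bash
python3 - <<'E'
from h import *
p,d,o=snap('wrist','w6'); hold(o); level(o,goal(21.9,0,94.6),168.18)
K,T=pose('wrist',o); W=cloud(d,K,T); hsv=cv2.cvtColor(p,cv2.COLOR_RGB2HSV)
Z=W[...,2]; m=((hsv[...,0]<20)|(hsv[...,0]>172))&(hsv[...,1]>110)&(hsv[...,2]>40)&(d>0)&(Z>.084)&(Z<.096)
v,u=np.nonzero(m); X=(W[m][:,:2]-D0)@EX*1e3
for r in range(v.min(),v.max()+1,3):
    k=v==r
    if k.any(): print(r,u[k].min(),u[k].max(),X[k].min().round(1),X[k].max().round(1),np.median(Z[m][k]).round(4))
E
```

```text
hold x 22.16 y -0.63 z 95.75 Fx -0.11 Fy -0.19 Fz -2.79
pos [0.5306 0.0098 0.0957] yaw 168.77 shift [ 0.063 -0.025  0.115] rotvec [ 0.0001 -0.0009  0.0103] F [ 0.16 -0.14 -2.79] w 0.0214 t 11.3167
228 273 361 -0.7 40.7 0.0883
231 272 367 -0.7 43.3 0.0917
234 272 367 -0.6 43.2 0.0922
237 272 367 -0.6 43.1 0.0921
240 272 367 -0.9 43.3 0.0922
243 272 367 -0.8 43.3 0.0923
246 273 367 -0.2 43.5 0.0923
249 273 367 -0.4 43.6 0.0923
252 273 367 -0.5 43.7 0.093
255 273 367 -0.6 43.7 0.0922
258 273 367 -0.6 43.7 0.0924
261 273 367 -0.7 43.8 0.0924
264 273 366 -0.9 43.4 0.0923
```

Request:
{"fn": "play_rows", "kwargs": {"moves": [[-1,[0.06,-0.05,0],[0,0,0.01]],[-1,[0,-0.05,0],[0,0,0]],[-1,[0,-0.04,0],[0,0,0]],[-1,[0,0,0],[0,0,0]],[-1,[0,0,0],[0,0,0]]]}}

```text
clock: 11.78
eef_pos: [0.5301, 0.0085, 0.0963]
tool_rot: [0.103, 0.995, 0.0, 0.0]
ft_force: [0.2, -0.2, -2.7]
grip_width: 0.0212
```

```bash
python3 - <<'E'
from h import *
o=bot.get_obs(); hold(o); level(o,goal(20.3,0,94.6),168.18)
E
```

```text
hold x 20.79 y -0.45 z 96.30 Fx -0.16 Fy -0.22 Fz -2.68
pos [0.5301 0.0085 0.0963] yaw 168.13 shift [ 0.045 -0.049  0.17 ] rotvec [ 0.0005  0.0008 -0.0009] F [ 0.18 -0.21 -2.68] w 0.0212 t 11.7833
```

Request:
{"fn": "play_rows", "kwargs": {"moves": [[-1,[0.03,-0.04,0],[0,0,0]],[-1,[0,0,0],[0,0,0]],[-1,[0,0,0],[0,0,0]]]}}

```text
clock: 12.03
eef_pos: [0.5295, 0.0082, 0.0959]
tool_rot: [0.103, 0.995, 0.0, -0.0]
ft_force: [0.0, -0.5, -3.4]
grip_width: 0.0213
```

Request:
{"fn": "play_rows", "kwargs": {"moves": [[-1,[0,-0.03,0],[0,0,0]],[-1,[0,0,0],[0,0,0]],[-1,[0,0,0],[0,0,0]]]}}

```text
clock: 12.28
eef_pos: [0.5294, 0.0079, 0.0959]
tool_rot: [0.103, 0.995, 0.0, -0.0]
ft_force: [-0.3, 0.6, -2.4]
grip_width: 0.0211
```

Request:
{"fn": "play_rows", "kwargs": {"moves": [[-1,[0,-0.03,0],[0,0,0]],[-1,[0,0,0],[0,0,0]],[-1,[0,0,0],[0,0,0]]]}}

```text
clock: 12.53
eef_pos: [0.5294, 0.0076, 0.0959]
tool_rot: [0.103, 0.995, 0.0, -0.0]
ft_force: [-0.5, 0.1, -2.4]
grip_width: 0.0212
```

```bash
python3 - <<'E'
from h import *
o=bot.get_obs(); hold(o); level(o,goal(20.0,0,94.6),168.18)
E
```

```text
hold x 19.81 y 0.12 z 95.88 Fx -0.02 Fy 0.47 Fz -2.37
pos [0.5294 0.0076 0.0959] yaw 168.13 shift [-0.012  0.019  0.128] rotvec [ 0.0003 -0.0001 -0.0009] F [-0.46  0.07 -2.37] w 0.0212 t 12.5333
```

Request:
{"fn": "play_rows", "kwargs": {"moves": [[-1,[0,-0.03,0],[0,0,0]],[-1,[0,0,0],[0,0,0]],[-1,[0,0,0],[0,0,0]]]}}

```text
clock: 12.78
eef_pos: [0.5293, 0.0073, 0.0959]
tool_rot: [0.103, 0.995, 0.0, 0.0]
ft_force: [0.3, 0.2, -2.1]
grip_width: 0.0212
```

Request:
{"fn": "play_rows", "kwargs": {"moves": [[-1,[0,-0.03,0],[0,0,0]],[-1,[0,0,0],[0,0,0]],[-1,[0,0,0],[0,0,0]]]}}

```text
clock: 13.03
eef_pos: [0.5293, 0.0071, 0.0959]
tool_rot: [0.103, 0.995, 0.0, 0.0]
ft_force: [0.5, 1.1, -2.8]
grip_width: 0.0212
```

Request:
{"fn": "play_rows", "kwargs": {"moves": [[-1,[0,-0.03,0],[0,0,0]],[-1,[0,0,0],[0,0,0]],[-1,[0,0,0],[0,0,0]]]}}

```text
clock: 13.28
eef_pos: [0.5293, 0.007, 0.0959]
tool_rot: [0.103, 0.995, 0.001, 0.0]
ft_force: [0.7, 1.0, -2.4]
grip_width: 0.0212
```

Request:
{"fn": "play_rows", "kwargs": {"moves": [[-1,[0,-0.03,0],[0,0,0]],[-1,[0,0,0],[0,0,0]],[-1,[0,0,0],[0,0,0]]]}}

```text
clock: 13.53
eef_pos: [0.5292, 0.0069, 0.096]
tool_rot: [0.103, 0.995, 0.001, 0.0]
ft_force: [0.5, 3.9, -2.8]
grip_width: 0.0213
```

```bash
python3 - <<'E'
from h import *
o=bot.get_obs(); hold(o); level(o,goal(19.3,0,94.6),168.18)
E
```

```text
hold x 19.12 y 0.10 z 95.96 Fx 3.94 Fy 0.33 Fz -2.79
pos [0.5292 0.0069 0.096 ] yaw 168.15 shift [-0.01   0.017  0.137] rotvec [ 0.0015 -0.     -0.0006] F [ 0.48  3.92 -2.79] w 0.0213 t 13.5333
```

Contact with the red bar: Fx is 3.9 N, starting at TCP x of about 19.25 mm. Now I'll press down slowly.

Request:
{"fn": "play_rows", "kwargs": {"moves": [[-1,[0,0,0.3],[0,0,0]],[-1,[0,0,0.3],[0,0,0]],[-1,[0,0,0.3],[0,0,0]],[-1,[0,0,0.2],[0,0,0]],[-1,[0,0,0.2],[0,0,0]],[-1,[0,0,0.2],[0,0,0]],[-1,[0,0,0.2],[0,0,0]],[-1,[0,0,0.2],[0,0,0]],[-1,[0,0,0.2],[0,0,0]],[-1,[0,0,0],[0,0,0]],[-1,[0,0,0],[0,0,0]]]}}

```text
clock: 14.45
eef_pos: [0.5306, 0.0067, 0.0757]
tool_rot: [0.103, 0.995, 0.001, 0.002]
ft_force: [3.1, 3.6, 3.2]
grip_width: 0.0213
```

```bash
python3 - <<'E'
from h import *
o=bot.get_obs(); hold(o); level(o,goal(19.2,0,70.6),168.18)
E
```

```text
hold x 19.14 y -1.29 z 75.67 Fx 4.13 Fy -2.32 Fz 3.16
pos [0.5306 0.0067 0.0757] yaw 168.14 shift [0.13  0.005 0.507] rotvec [ 0.0014  0.003  -0.0006] F [3.11 3.57 3.16] w 0.0213 t 14.45
```

Request:
{"fn": "play_rows", "kwargs": {"moves": [[-1,[0,0,0.15],[0,0,0]],[-1,[0,0,0.15],[0,0,0]],[-1,[0,0,0.1],[0,0,0]],[-1,[0,0,0.1],[0,0,0]],[-1,[0,0,0],[0,0,0]],[-1,[0,0,0],[0,0,0]]]}}

```text
clock: 14.95
eef_pos: [0.53, 0.0069, 0.0706]
tool_rot: [0.103, 0.995, 0.001, 0.001]
ft_force: [2.3, 5.8, 5.3]
grip_width: 0.0213
```

Request:
{"fn": "play_rows", "kwargs": {"moves": [[-1,[0,0,0.05],[0,0,0]],[-1,[0,0,0.05],[0,0,0]],[-1,[0,0,0],[0,0,0]],[-1,[0,0,0],[0,0,0]]]}}

```text
clock: 15.28
eef_pos: [0.53, 0.0069, 0.0705]
tool_rot: [0.103, 0.995, 0.001, 0.001]
ft_force: [-1.2, 4.7, 11.9]
grip_width: 0.0214
```

```bash
python3 - <<'E'
from h import *
o=bot.get_obs(); hold(o); level(o,goal(19.2,0,70.6),168.18)
E
```

```text
hold x 19.22 y -0.68 z 70.53 Fx 4.35 Fy 2.17 Fz 11.87
pos [0.53   0.0069 0.0705] yaw 168.15 shift [ 0.068 -0.002 -0.007] rotvec [ 0.0015  0.0022 -0.0004] F [-1.23  4.7  11.87] w 0.0214 t 15.2833
```

The flange is seated: z stops at 70.5 mm and Fz rises. I'll lift straight out, step towards gap 2, and check bar 1 with the wrist camera.

Request:
{"fn": "play_rows", "kwargs": {"moves": [[-1,[0,0,-0.3],[0,0,0]],[-1,[0,0,-0.7],[0,0,0]],[-1,[0,0,-1.2],[0,0,0]],[-1,[0,0,-1.5],[0,0,0]],[-1,[0,0,-1.5],[0,0,0]],[-1,[0,0,-0.3],[0,0,0]],[-1,[0,2.1,0],[0,0,0]],[-1,[0,2.0,0],[0,0,0]],[-1,[0,0,0],[0,0,0]],[-1,[0,0,0],[0,0,0]],[-1,[0,0,0],[0,0,0]]]}}

```text
clock: 16.2
eef_pos: [0.5363, 0.0455, 0.1226]
tool_rot: [0.104, 0.995, -0.001, -0.001]
ft_force: [0.3, -0.3, -2.7]
grip_width: 0.0213
```

```bash
cat >> h.py <<'E'
def bars(p,d,o,zt=.062):
    "bar centres (mm) in holder x, relative to the red bar, and flange centre vs TCP"
    K,T=pose('wrist',o);W=cloud(d,K,T); m=(d>0)&(abs(W[...,2]-zt)<.0035)
    v,u=np.nonzero(m); q=ray(np.c_[u,v],zt,K,T)[:,:2]; X=(q-D0)@EX*1e3;Y=(q-D0)@EY*1e3; res=[]
    for x0 in (0,37,76,115):
        xs=[]
        for y in np.arange(-40,42,2):
            k=(abs(X-x0)<13)&(abs(Y-y)<1)
            if k.sum()>5 and 11<np.ptp(X[k])<13.6: xs.append((X[k].min()+X[k].max())/2)
        res.append((np.median(xs).round(2) if xs else None,len(xs)))
    print(res,[round(r[0]-res[0][0],2) for r in res if r[0] is not None and res[0][0] is not None])
E
python3 - <<'E'
from h import *
p,d,o=snap('wrist','w7'); hold(o); bars(p,d,o); level(o,goal(60.2,0,97),168.18)
E
```

```text
hold x 58.29 y 1.08 z 122.57 Fx -0.21 Fy -0.33 Fz -2.72
[(np.float64(-0.06), 41), (np.float64(38.53), 16), (np.float64(73.05), 21), (np.float64(112.37), 41)] [np.float64(0.0), np.float64(38.59), np.float64(73.11), np.float64(112.43)]
pos [0.5363 0.0455 0.1226] yaw 168.1 shift [-0.115  0.198  2.556] rotvec [-0.0024 -0.0026 -0.0013] F [ 0.28 -0.27 -2.72] w 0.0213 t 16.2
```

Request:
{"fn": "play_rows", "kwargs": {"moves": [[-1,[-0.11,0.2,0],[0,0,0]],[-1,[0,0,0.8],[0,0,0]],[-1,[0,0,1.0],[0,0,0]],[-1,[0,0,0.75],[0,0,0]],[-1,[0,0,0],[0,0,0]],[-1,[0,0,0],[0,0,0]],[-1,[0,0,0],[0,0,0]]]}}

```text
clock: 16.83
eef_pos: [0.539, 0.0482, 0.0982]
tool_rot: [0.103, 0.995, 0.0, -0.0]
ft_force: [-0.7, -0.3, -3.6]
grip_width: 0.0211
```

```bash
python3 - <<'E'
from h import *
o=bot.get_obs(); hold(o); level(o,goal(58.25,0,97),168.18)
E
```

```text
hold x 61.50 y -0.97 z 98.22 Fx -0.47 Fy 0.58 Fz -3.62
pos [0.539  0.0482 0.0982] yaw 168.12 shift [ 0.097 -0.325  0.122] rotvec [ 0.0002 -0.0004 -0.001 ] F [-0.66 -0.34 -3.62] w 0.0211 t 16.8333
```

Request:
{"fn": "play_rows", "kwargs": {"moves": [[-1,[0.09,-0.08,0],[0,0,0]],[-1,[0,-0.08,0],[0,0,0]],[-1,[0,-0.06,0],[0,0,0]],[-1,[0,0,0],[0,0,0]],[-1,[0,0,0],[0,0,0]],[-1,[0,0,0],[0,0,0]]]}}

```text
clock: 17.33
eef_pos: [0.5378, 0.0463, 0.0986]
tool_rot: [0.103, 0.995, 0.0, 0.0]
ft_force: [0.5, 1.0, -1.9]
grip_width: 0.0213
```

```bash
python3 - <<'E'
from h import *
o=bot.get_obs(); hold(o); level(o,goal(58.25,0,97),168.18)
E
```

```text
hold x 59.41 y -0.24 z 98.58 Fx 1.08 Fy -0.29 Fz -1.91
pos [0.5378 0.0463 0.0986] yaw 168.12 shift [ 0.024 -0.116  0.158] rotvec [ 0.0005  0.0003 -0.001 ] F [ 0.51  1.   -1.91] w 0.0213 t 17.3333
```

Request:
{"fn": "play_rows", "kwargs": {"moves": [[-1,[0.02,-0.04,0],[0,0,0]],[-1,[0,0,0],[0,0,0]],[-1,[0,0,0],[0,0,0]],[-1,[0,0,0],[0,0,0]]]}}

```text
clock: 17.67
eef_pos: [0.5374, 0.046, 0.0984]
tool_rot: [0.103, 0.995, 0.0, -0.0]
ft_force: [0.1, -1.4, -1.9]
grip_width: 0.0214
```

Request:
{"fn": "play_rows", "kwargs": {"moves": [[-1,[0,-0.03,0],[0,0,0]],[-1,[0,0,0],[0,0,0]],[-1,[0,0,0],[0,0,0]],[-1,[0,0,0],[0,0,0]]]}}

```text
clock: 18.0
eef_pos: [0.5374, 0.0457, 0.0984]
tool_rot: [0.103, 0.995, 0.0, -0.0]
ft_force: [0.2, 0.3, -2.6]
grip_width: 0.0213
```

```bash
python3 - <<'E'
from h import *
o=bot.get_obs(); hold(o); level(o,goal(58.25,0,97),168.18)
E
```

```text
hold x 58.69 y 0.08 z 98.41 Fx 0.39 Fy -0.16 Fz -2.61
pos [0.5374 0.0457 0.0984] yaw 168.12 shift [-0.008 -0.044  0.141] rotvec [ 0.0004 -0.0001 -0.001 ] F [ 0.24  0.34 -2.61] w 0.0213 t 18.0
```

Request:
{"fn": "play_rows", "kwargs": {"moves": [[-1,[0,-0.03,0],[0,0,0]],[-1,[0,0,0],[0,0,0]],[-1,[0,0,0],[0,0,0]],[-1,[0,0,0],[0,0,0]]]}}

```text
clock: 18.33
eef_pos: [0.5373, 0.0454, 0.0984]
tool_rot: [0.103, 0.995, 0.0, 0.0]
ft_force: [0.1, -0.1, -2.3]
grip_width: 0.0216
```

Request:
{"fn": "play_rows", "kwargs": {"moves": [[-1,[0,-0.02,0],[0,0,0]],[-1,[0,0,0],[0,0,0]],[-1,[0,0,0],[0,0,0]],[-1,[0,0,0],[0,0,0]]]}}

```text
clock: 18.67
eef_pos: [0.5373, 0.0452, 0.0984]
tool_rot: [0.103, 0.995, 0.0, 0.0]
ft_force: [-0.4, 0.1, -2.6]
grip_width: 0.0212
```

```bash
python3 - <<'E'
from h import *
o=bot.get_obs(); hold(o); level(o,goal(58.25,0,97),168.18)
E
```

```text
hold x 58.26 y 0.06 z 98.44 Fx 0.04 Fy 0.40 Fz -2.57
pos [0.5373 0.0452 0.0984] yaw 168.13 shift [-0.006 -0.     0.144] rotvec [ 0.0005  0.     -0.0009] F [-0.39  0.13 -2.57] w 0.0212 t 18.6667
```

Request:
{"fn": "play_rows", "kwargs": {"moves": [[-1,[0,-0.02,0],[0,0,0]],[-1,[0,0,0],[0,0,0]],[-1,[0,0,0],[0,0,0]],[-1,[0,0,0],[0,0,0]]]}}

```text
clock: 19.0
eef_pos: [0.5373, 0.0452, 0.0984]
tool_rot: [0.103, 0.995, 0.0, 0.0]
ft_force: [0.7, 1.3, -2.9]
grip_width: 0.0213
```

Request:
{"fn": "play_rows", "kwargs": {"moves": [[-1,[0,-0.02,0],[0,0,0]],[-1,[0,0,0],[0,0,0]],[-1,[0,0,0],[0,0,0]],[-1,[0,0,0],[0,0,0]]]}}

```text
clock: 19.33
eef_pos: [0.5373, 0.0451, 0.0985]
tool_rot: [0.103, 0.995, 0.0, 0.0]
ft_force: [0.7, 1.6, -3.0]
grip_width: 0.0214
```

```bash
python3 - <<'E'
from h import *
o=bot.get_obs(); hold(o); level(o,goal(58.25,0,97),168.18)
E
```

```text
hold x 58.13 y 0.04 z 98.47 Fx 1.70 Fy -0.40 Fz -2.98
pos [0.5373 0.0451 0.0985] yaw 168.14 shift [-0.004  0.012  0.147] rotvec [ 0.001   0.     -0.0007] F [ 0.74  1.58 -2.98] w 0.0214 t 19.3333
```

Contact with bar 1 is at 58.2 mm, which is 39.0 mm on from the red-bar contact, at 1.7 N. I'll bias the command a little towards +x so the arm takes the slope's reaction rather than bar 1, then press down in stages.

Request:
{"fn": "play_rows", "kwargs": {"moves": [[-1,[0,0.03,0.2],[0,0,0]],[-1,[0,0,0.3],[0,0,0]],[-1,[0,0.03,0.3],[0,0,0]],[-1,[0,0,0.2],[0,0,0]],[-1,[0,0,0.2],[0,0,0]],[-1,[0,0,0.1],[0,0,0]],[-1,[0,0,0],[0,0,0]],[-1,[0,0,0],[0,0,0]]]}}

```text
clock: 20.0
eef_pos: [0.5374, 0.0451, 0.0861]
tool_rot: [0.104, 0.995, -0.0, 0.0]
ft_force: [-1.9, 0.2, 3.5]
grip_width: 0.0217
```

```bash
python3 - <<'E'
from h import *
o=bot.get_obs(); hold(o); level(o,goal(58.2,0,70.5),168.18)
E
```

```text
hold x 58.15 y -0.03 z 86.05 Fx -0.15 Fy 1.94 Fz 3.49
pos [0.5374 0.0451 0.0861] yaw 168.12 shift [0.004 0.005 1.555] rotvec [ 0.      0.0005 -0.0011] F [-1.92  0.25  3.49] w 0.0217 t 20.0
```

Request:
{"fn": "play_rows", "kwargs": {"moves": [[-1,[0,0.05,0.05],[0,0,0]],[-1,[0,0,0.1],[0,0,0]],[-1,[0,0,0.1],[0,0,0]],[-1,[0,0,0.1],[0,0,0]],[-1,[0,0,0],[0,0,0]]]}}

```text
clock: 20.42
eef_pos: [0.5381, 0.0451, 0.0829]
tool_rot: [0.104, 0.995, -0.001, 0.001]
ft_force: [-0.6, -1.3, 5.1]
grip_width: 0.0211
```

```bash
python3 - <<'E'
from h import *
o=bot.get_obs(); hold(o); level(o,goal(58.2,0,70.5),168.18)
E
```

```text
hold x 58.25 y -0.76 z 82.89 Fx -1.36 Fy 0.31 Fz 5.13
pos [0.5381 0.0451 0.0829] yaw 168.1 shift [ 0.078 -0.004  1.238] rotvec [-0.0009  0.0022 -0.0015] F [-0.58 -1.27  5.13] w 0.0211 t 20.4167
```

Request:
{"fn": "play_rows", "kwargs": {"moves": [[-1,[0.03,0.02,0.1],[0,0,0]],[-1,[0,0,0.12],[0,0,0]],[-1,[0,0,0.12],[0,0,0]],[-1,[0,0,0.12],[0,0,0]],[-1,[0,0,0.12],[0,0,0]],[-1,[0,0,0.1],[0,0,0]],[-1,[0,0,0],[0,0,0]]]}}

```text
clock: 21.0
eef_pos: [0.5371, 0.0453, 0.0745]
tool_rot: [0.104, 0.995, -0.001, -0.0]
ft_force: [1.4, -3.8, -0.7]
grip_width: 0.021
```

```bash
python3 - <<'E'
from h import *
o=bot.get_obs(); hold(o); level(o,goal(58.2,0,70.5),168.18)
E
```

```text
hold x 58.29 y 0.29 z 74.48 Fx -3.44 Fy -2.13 Fz -0.75
pos [0.5371 0.0453 0.0745] yaw 168.09 shift [-0.029 -0.008  0.398] rotvec [-0.0014 -0.0002 -0.0015] F [ 1.37 -3.81 -0.75] w 0.021 t 21.0
```

Request:
{"fn": "play_rows", "kwargs": {"moves": [[-1,[0,-0.02,0.1],[0,0,0]],[-1,[0,0,0.1],[0,0,0]],[-1,[0,0,0.1],[0,0,0]],[-1,[0,0,0.08],[0,0,0]],[-1,[0,0,0.05],[0,0,0]],[-1,[0,0,0],[0,0,0]]]}}

```text
clock: 21.5
eef_pos: [0.5364, 0.0457, 0.0707]
tool_rot: [0.103, 0.995, -0.0, -0.001]
ft_force: [-1.1, -4.0, 0.4]
grip_width: 0.0214
```

```bash
python3 - <<'E'
from h import *
o=bot.get_obs(); hold(o); level(o,goal(58.2,0,70.5),168.18)
E
```

```text
hold x 58.51 y 0.98 z 70.65 Fx -4.19 Fy 0.26 Fz 0.39
pos [0.5364 0.0457 0.0707] yaw 168.12 shift [-0.098 -0.031  0.015] rotvec [-0.0005 -0.0012 -0.001 ] F [-1.12 -4.05  0.39] w 0.0214 t 21.5
```

Request:
{"fn": "play_rows", "kwargs": {"moves": [[-1,[-0.05,-0.03,0.05],[0,0,0]],[-1,[0,0,0.05],[0,0,0]],[-1,[0,0,0.04],[0,0,0]],[-1,[0,0,0],[0,0,0]],[-1,[0,0,0],[0,0,0]]]}}

```text
clock: 21.92
eef_pos: [0.5365, 0.0457, 0.0706]
tool_rot: [0.103, 0.995, 0.0, -0.001]
ft_force: [-5.6, -3.7, 8.9]
grip_width: 0.021
```

```bash
python3 - <<'E'
from h import *
o=bot.get_obs(); hold(o); level(o,goal(58.2,0,70.5),168.18)
E
```

```text
hold x 58.52 y 0.90 z 70.56 Fx -4.75 Fy 4.78 Fz 8.91
pos [0.5365 0.0457 0.0706] yaw 168.14 shift [-0.09  -0.031  0.005] rotvec [ 0.0003 -0.0013 -0.0007] F [-5.65 -3.67  8.91] w 0.021 t 21.9167
```

Seated, but the arm has crept 0.3 mm in +x and is leaning on bar 2. I'll relieve that before lifting so bar 2 isn't pushed further, then step on to gap 3.

Request:
{"fn": "play_rows", "kwargs": {"moves": [[-1,[-0.03,-0.04,-0.05],[0,0,0]],[-1,[0,-0.04,0],[0,0,0]],[-1,[0,0,0],[0,0,0]],[-1,[0,0,-0.4],[0,0,0]],[-1,[0,0,-0.9],[0,0,0]],[-1,[0,0,-1.3],[0,0,0]],[-1,[0,0,-1.4],[0,0,0]],[-1,[0,0,-1.3],[0,0,0]],[-1,[0,0,0],[0,0,0]],[-1,[0,2.0,0],[0,0,0]],[-1,[0,2.0,0],[0,0,0]],[-1,[0,0,0],[0,0,0]]]}}

```text
clock: 22.92
eef_pos: [0.5468, 0.0874, 0.1227]
tool_rot: [0.102, 0.995, 0.002, 0.0]
ft_force: [0.3, -0.8, -2.9]
grip_width: 0.0214
```

Request:
{"fn": "play_rows", "kwargs": {"moves": [[-1,[0,0,0],[0,0,0]],[-1,[0,0,0],[0,0,0]]]}}

```text
clock: 23.08
eef_pos: [0.5455, 0.0839, 0.1223]
tool_rot: [0.103, 0.995, 0.0, -0.001]
ft_force: [0.6, -0.5, -1.7]
grip_width: 0.0213
```

```bash
python3 - <<'E'
from h import *
p,d,o=snap('wrist','w8'); hold(o); bars(p,d,o); level(o,goal(99.2,0,97),168.18)
E
```

```text
hold x 97.81 y -0.02 z 122.30 Fx -0.35 Fy -0.64 Fz -1.71
[(np.float64(0.36), 40), (np.float64(38.83), 41), (np.float64(77.71), 18), (np.float64(112.77), 22)] [np.float64(0.0), np.float64(38.47), np.float64(77.35), np.float64(112.41)]
pos [0.5455 0.0839 0.1223] yaw 168.16 shift [-1.00e-03  1.39e-01  2.53e+00] rotvec [ 0.0001 -0.0012 -0.0004] F [ 0.56 -0.48 -1.71] w 0.0213 t 23.0833
```

Request:
{"fn": "play_rows", "kwargs": {"moves": [[-1,[0,0.12,0],[0,0,0]],[-1,[0,0,0.8],[0,0,0]],[-1,[0,0,1.0],[0,0,0]],[-1,[0,0,0.75],[0,0,0]],[-1,[0,0,0],[0,0,0]],[-1,[0,0,0],[0,0,0]],[-1,[0,0,0],[0,0,0]],[-1,[0,0,0],[0,0,0]]]}}

```text
clock: 23.8
eef_pos: [0.5465, 0.085, 0.0977]
tool_rot: [0.103, 0.995, 0.0, 0.0]
ft_force: [0.6, 0.3, -2.3]
grip_width: 0.0211
```

```bash
python3 - <<'E'
from h import *
o=bot.get_obs(); hold(o); level(o,goal(98.0,0,97),168.18)
E
```

```text
hold x 99.12 y -0.83 z 97.74 Fx 0.38 Fy -0.50 Fz -2.34
pos [0.5465 0.085  0.0977] yaw 168.13 shift [ 0.083 -0.111  0.074] rotvec [ 0.0006  0.0007 -0.0009] F [ 0.57  0.27 -2.34] w 0.0211 t 23.8
```

Request:
{"fn": "play_rows", "kwargs": {"moves": [[-1,[0.08,-0.05,0],[0,0,0]],[-1,[0,-0.05,0],[0,0,0]],[-1,[0,0,0],[0,0,0]],[-1,[0,0,0],[0,0,0]],[-1,[0,0,0],[0,0,0]]]}}

```text
clock: 24.22
eef_pos: [0.5452, 0.0842, 0.0976]
tool_rot: [0.103, 0.995, 0.0, 0.0]
ft_force: [0.2, -0.5, -2.6]
grip_width: 0.021
```

Request:
{"fn": "play_rows", "kwargs": {"moves": [[-1,[0,-0.03,0],[0,0,0]],[-1,[0,0,0],[0,0,0]],[-1,[0,0,0],[0,0,0]],[-1,[0,0,0],[0,0,0]]]}}

```text
clock: 24.55
eef_pos: [0.5451, 0.0839, 0.0974]
tool_rot: [0.103, 0.995, 0.0, 0.0]
ft_force: [-0.4, 0.0, -2.0]
grip_width: 0.0214
```

```bash
python3 - <<'E'
from h import *
o=bot.get_obs(); hold(o); level(o,goal(97.5,0,97),168.18)
E
```

```text
hold x 97.69 y 0.32 z 97.43 Fx -0.07 Fy 0.38 Fz -1.97
pos [0.5451 0.0839 0.0974] yaw 168.13 shift [-0.032 -0.019  0.043] rotvec [ 0.0003 -0.     -0.0009] F [-0.38  0.   -1.97] w 0.0214 t 24.55
```

Approaching in 0.15–0.2 mm steps.

Request:
{"fn": "play_rows", "kwargs": {"moves": [[-1,[0,-0.02,0],[0,0,0]],[-1,[0,0,0],[0,0,0]],[-1,[0,0,0],[0,0,0]],[-1,[0,0,0],[0,0,0]]]}}

```text
clock: 24.88
eef_pos: [0.5451, 0.0837, 0.0974]
tool_rot: [0.103, 0.995, 0.0, 0.0]
ft_force: [0.8, 0.6, -2.7]
grip_width: 0.0213
```

Request:
{"fn": "play_rows", "kwargs": {"moves": [[-1,[0,-0.02,0],[0,0,0]],[-1,[0,0,0],[0,0,0]],[-1,[0,0,0],[0,0,0]],[-1,[0,0,0],[0,0,0]]]}}

```text
clock: 25.22
eef_pos: [0.5451, 0.0836, 0.0975]
tool_rot: [0.103, 0.995, 0.0, 0.0]
ft_force: [-0.1, 1.1, -2.7]
grip_width: 0.0212
```

```bash
python3 - <<'E'
from h import *
o=bot.get_obs(); hold(o); level(o,goal(97.5,0,97),168.18)
E
```

```text
hold x 97.45 y 0.31 z 97.46 Fx 1.07 Fy 0.35 Fz -2.70
pos [0.5451 0.0836 0.0975] yaw 168.13 shift [-0.031  0.005  0.046] rotvec [ 0.0006  0.     -0.0008] F [-0.12  1.12 -2.7 ] w 0.0212 t 25.2167
```

Contact with bar 2 is at about 97.5 mm, so gap 2 is about 27.3 mm, close enough that I won't shove the set bar. For gap 3 I'll use the same staged press, but ease the bias off once the parallel part of the blade is in.

Request:
{"fn": "play_rows", "kwargs": {"moves": [[-1,[-0.02,0.02,0.2],[0,0,0]],[-1,[0,0,0.3],[0,0,0]],[-1,[0,0.03,0.3],[0,0,0]],[-1,[0,0.02,0.2],[0,0,0]],[-1,[0,0,0.1],[0,0,0]],[-1,[0,0,0.1],[0,0,0]],[-1,[0,0,0],[0,0,0]],[-1,[0,0,0],[0,0,0]]]}}

```text
clock: 25.88
eef_pos: [0.5452, 0.0837, 0.0858]
tool_rot: [0.104, 0.995, -0.0, -0.0]
ft_force: [-1.6, -2.4, 3.1]
grip_width: 0.0209
```

```bash
python3 - <<'E'
from h import *
o=bot.get_obs(); hold(o); level(o,goal(97.45,0,70.5),168.18)
E
```

```text
hold x 97.55 y 0.24 z 85.77 Fx -2.64 Fy 1.05 Fz 3.05
pos [0.5452 0.0837 0.0858] yaw 168.11 shift [-0.024 -0.009  1.527] rotvec [-0.0004  0.     -0.0012] F [-1.56 -2.37  3.05] w 0.0209 t 25.8833
```

Request:
{"fn": "play_rows", "kwargs": {"moves": [[-1,[0,0,0.1],[0,0,0]],[-1,[0,0,0.1],[0,0,0]],[-1,[0,0,0.1],[0,0,0]],[-1,[0,-0.01,0.1],[0,0,0]],[-1,[0,0,0],[0,0,0]]]}}

```text
clock: 26.3
eef_pos: [0.5461, 0.0835, 0.0822]
tool_rot: [0.104, 0.995, -0.0, 0.001]
ft_force: [-0.5, -2.9, 3.3]
grip_width: 0.0211
```

```bash
python3 - <<'E'
from h import *
o=bot.get_obs(); hold(o); level(o,goal(97.45,0,70.5),168.18)
E
```

```text
hold x 97.55 y -0.73 z 82.16 Fx -2.91 Fy -0.11 Fz 3.26
pos [0.5461 0.0835 0.0822] yaw 168.1 shift [ 0.076 -0.01   1.166] rotvec [-0.0001  0.0021 -0.0014] F [-0.49 -2.87  3.26] w 0.0211 t 26.3
```

Request:
{"fn": "play_rows", "kwargs": {"moves": [[-1,[0,-0.01,0.1],[0,0,0]],[-1,[0,-0.01,0.1],[0,0,0]],[-1,[0,-0.02,0.05],[0,0,0]],[-1,[0,0,0],[0,0,0]]]}}

```text
clock: 26.63
eef_pos: [0.5463, 0.0835, 0.0793]
tool_rot: [0.104, 0.995, 0.0, 0.001]
ft_force: [1.1, -1.9, 0.4]
grip_width: 0.0213
```

```bash
python3 - <<'E'
from h import *
o=bot.get_obs(); hold(o); level(o,goal(97.45,0,70.5),168.18)
E
```

```text
hold x 97.52 y -0.91 z 79.28 Fx -1.58 Fy -1.47 Fz 0.36
pos [0.5463 0.0835 0.0793] yaw 168.11 shift [ 0.093 -0.008  0.878] rotvec [ 0.0005  0.0023 -0.0012] F [ 1.12 -1.85  0.36] w 0.0213 t 26.6333
```

Into the parallel part at x = 97.52, net −1.6 N. I'll ease the bias a little and go on down to the flange.

Request:
{"fn": "play_rows", "kwargs": {"moves": [[-1,[0.03,-0.01,0.15],[0,0,0]],[-1,[0,-0.01,0.15],[0,0,0]],[-1,[0,-0.01,0.15],[0,0,0]],[-1,[0,0,0.15],[0,0,0]],[-1,[0,-0.01,0.1],[0,0,0]],[-1,[0,0,0],[0,0,0]]]}}

```text
clock: 27.13
eef_pos: [0.5447, 0.0837, 0.0715]
tool_rot: [0.103, 0.995, 0.0, -0.0]
ft_force: [1.5, -0.4, -2.2]
grip_width: 0.021
```

```bash
python3 - <<'E'
from h import *
o=bot.get_obs(); hold(o); level(o,goal(97.45,0,70.5),168.18)
E
```

```text
hold x 97.43 y 0.68 z 71.47 Fx -0.10 Fy -1.56 Fz -2.25
pos [0.5447 0.0837 0.0715] yaw 168.15 shift [-0.068  0.002  0.097] rotvec [ 0.0009 -0.0007 -0.0006] F [ 1.51 -0.42 -2.25] w 0.021 t 27.1333
```

Request:
{"fn": "play_rows", "kwargs": {"moves": [[-1,[-0.03,0,0.08],[0,0,0]],[-1,[0,0,0.06],[0,0,0]],[-1,[0,0,0.06],[0,0,0]],[-1,[0,0,0.05],[0,0,0]],[-1,[0,0,0],[0,0,0]],[-1,[0,0,0],[0,0,0]]]}}

```text
clock: 27.63
eef_pos: [0.5449, 0.0837, 0.0705]
tool_rot: [0.103, 0.995, 0.001, -0.0]
ft_force: [-3.7, 0.5, 8.1]
grip_width: 0.0208
```

```bash
python3 - <<'E'
from h import *
o=bot.get_obs(); hold(o); level(o,goal(97.45,0,70.5),168.18)
E
```

```text
hold x 97.47 y 0.53 z 70.55 Fx -0.26 Fy 3.77 Fz 8.15
pos [0.5449 0.0837 0.0705] yaw 168.15 shift [-0.053 -0.002  0.005] rotvec [ 0.0012 -0.0002 -0.0005] F [-3.74  0.51  8.15] w 0.0208 t 27.6333
```

Seated in gap 3: z 70.55, x 97.47, net Fx about 0. I'll lift straight out and return to the rest. I'll stand the gauge as described, with its x along the slot's x (71°); that needs only a small turn.

Request:
{"fn": "play_rows", "kwargs": {"moves": [[-1,[0,0,-0.3],[0,0,0]],[-1,[0,0,-0.7],[0,0,0]],[-1,[0,0,-1.2],[0,0,0]],[-1,[0,0,-1.5],[0,0,0]],[-1,[0,0,-1.5],[0,0,0]],[-1,[0,0,-0.8],[0,0,0]],[-1,[0.67,4.0,0],[0,0,0]],[-1,[0.67,4.0,0],[0,0,0]],[-1,[0.67,4.0,0],[0,0,0]],[-1,[0.67,4.0,0],[0,0,0]],[-1,[0.67,4.0,0],[0,0,0]],[-1,[0.67,4.0,0],[0,0,0]]]}}

```text
clock: 28.63
eef_pos: [0.5547, 0.328, 0.1291]
tool_rot: [0.104, 0.995, -0.0, -0.0]
ft_force: [1.7, -0.3, -2.8]
grip_width: 0.0212
```

Request:
{"fn": "play_rows", "kwargs": {"moves": [[-1,[0,0,0],[0,0,0.0625]],[-1,[0,0,0],[0,0,0.0625]],[-1,[0,0,0],[0,0,0]],[-1,[0,0,0],[0,0,0]]]}}

```text
clock: 28.97
eef_pos: [0.5548, 0.3263, 0.1288]
tool_rot: [0.164, 0.986, -0.0, -0.001]
ft_force: [-0.1, -0.2, -2.5]
grip_width: 0.0213
```

```bash
python3 - <<'E'
from h import *
p,d,o=snap('wrist','w9'); level(o,[.55495,.3273,.105],161)
K,T=pose('wrist',o); W=cloud(d,K,T); hsv=cv2.cvtColor(p,cv2.COLOR_RGB2HSV); Z=W[...,2]
M=R.from_quat(o['tool_rot']).as_matrix(); L=(W-o['eef_pos'])@M*1e3
m=((hsv[...,0]<20)|(hsv[...,0]>172))&(hsv[...,1]>110)&(d>0)&(abs(L[...,2]-3.6)<3)&(abs(L[...,0])<40)&(abs(L[...,1])<40)
print('flange tool x',np.percentile(L[m][:,0],[1,99]).round(1),'y',np.percentile(L[m][:,1],[1,99]).round(1))
m=(hsv[...,0]>100)&(hsv[...,0]<130)&(hsv[...,1]>120)&(abs(Z-.05)<.006)&(np.linalg.norm(W[...,:2]-[.554,.327],axis=-1)<.075)
v,u=np.nonzero(m); q=(ray(np.c_[u,v],.05,K,T)-o['eef_pos'])@M*1e3; print('rest tool x',np.percentile(q[:,0],[1,99]).round(1),'y',np.percentile(q[:,1],[1,99]).round(1))
cv2.imwrite('pics/w9.png',p[...,::-1])
E
```

```text
pos [0.5548 0.3263 0.1288] yaw 161.07 shift [0.014 0.106 2.383] rotvec [-0.0009 -0.0009  0.0012] F [-0.11 -0.22 -2.46] w 0.0213 t 28.9667
flange tool x [ 1.9 18.5] y [-22.1  21.4]
rest tool x [-28.9  34.4] y [-46.   47.4]
```

View pics/w9.png

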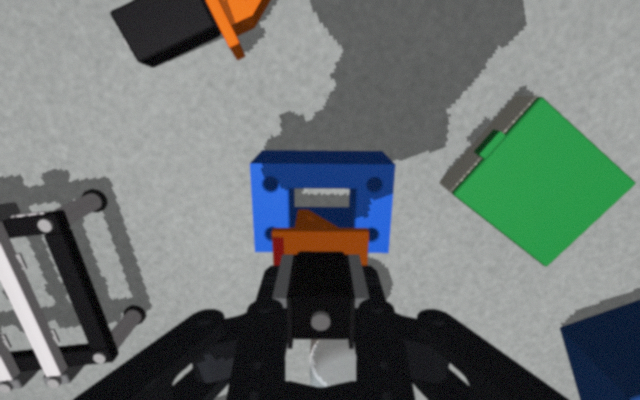

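The rest lies below the gauge, with its slot visible at about (322,200), and the gauge is lined up with it. I'll make a small centring shift, put the tip into the mouth and check forces.

Request:
{"fn": "play_rows", "kwargs": {"moves": [[-1,[0.16,0.1,0],[0,0,0]],[-1,[0,0,1.0],[0,0,0]],[-1,[0,0,1.5],[0,0,0]],[-1,[0,0,1.0],[0,0,0]],[-1,[0,0,0],[0,0,0]],[-1,[0,0,0],[0,0,0]],[-1,[0,0,0],[0,0,0]]]}}

```text
clock: 29.6
eef_pos: [0.5543, 0.3278, 0.0948]
tool_rot: [0.165, 0.986, 0.0, 0.0]
ft_force: [0.1, -1.0, -1.9]
grip_width: 0.021
```

```bash
python3 - <<'E'
from h import *
p,d,o=snap('wrist','w10'); level(o,[.55495,.3273,.0586],161)
K,T=pose('wrist',o); W=cloud(d,K,T); hsv=cv2.cvtColor(p,cv2.COLOR_RGB2HSV); Z=W[...,2]
M=R.from_quat(o['tool_rot']).as_matrix(); L=(W-o['eef_pos'])@M*1e3
m=((hsv[...,0]<20)|(hsv[...,0]>172))&(hsv[...,1]>110)&(d>0)&(abs(L[...,2]-3.6)<2)&(abs(L[...,0])<40)&(abs(L[...,1])<40)
print('flange tool x',L[m][:,0].max().round(1))
m=(d>0)&(abs(Z-.05)<.003)&(hsv[...,1]>100)&(hsv[...,0]>100)&(hsv[...,0]<130)
for y in (-38,-30,30,38):
    k=m&(abs(L[...,1]-y)<2)&(abs(L[...,0])<50); print('far edge y',y,np.percentile(L[k][:,0],[1,98]).round(1))
for y in (0,8,-8):   # slot far rim
    k=m&(abs(L[...,1]-y)<2)&(L[...,0]>5)&(L[...,0]<50); print('slot rim y',y,np.percentile(L[k][:,0],[2,98]).round(1) if k.sum()>5 else k.sum())
E
```

```text
pos [0.5543 0.3278 0.0948] yaw 160.96 shift [-0.08  -0.029  3.616] rotvec [ 0.0006  0.0001 -0.0007] F [ 0.05 -1.02 -1.93] w 0.021 t 29.6
flange tool x 18.9
far edge y -38 [-30.6  32.6]
far edge y -30 [-21.7  32.5]
far edge y 30 [-22.6  32.1]
far edge y 38 [-31.3  32. ]
slot rim y 0 [16.4 32.5]
slot rim y 8 [17.  32.4]
slot rim y -8 [17.  32.6]
```

Centred to within 1 mm. Lowering the gauge all the way.

Request:
{"fn": "play_rows", "kwargs": {"moves": [[-1,[0.05,0,0.5],[0,0,0]],[-1,[0,0,0.8],[0,0,0]],[-1,[0,0,0.8],[0,0,0]],[-1,[0,0,0.6],[0,0,0]],[-1,[0,0,0.4],[0,0,0]],[-1,[0,0,0.2],[0,0,0]],[-1,[0,0,0.15],[0,0,0]],[-1,[0,0,0],[0,0,0]],[-1,[0,0,0],[0,0,0]]]}}

```text
clock: 30.4
eef_pos: [0.5537, 0.3282, 0.0602]
tool_rot: [0.165, 0.986, 0.0, 0.0]
ft_force: [-0.3, -0.2, -2.5]
grip_width: 0.0215
```

```bash
python3 - <<'E'
from h import *
o=bot.get_obs(); level(o,[.5549,.3273,.0586],161)
E
```

```text
pos [0.5537 0.3282 0.0602] yaw 160.97 shift [-0.14  -0.045  0.16 ] rotvec [ 0.0007  0.0002 -0.0006] F [-0.32 -0.18 -2.48] w 0.0215 t 30.4
```

Request:
{"fn": "play_rows", "kwargs": {"moves": [[-1,[0,0,0.1],[0,0,0]],[-1,[0,0,0.08],[0,0,0]],[-1,[0,0,0.05],[0,0,0]],[-1,[0,0,0],[0,0,0]],[-1,[0,0,0],[0,0,0]]]}}

```text
clock: 30.82
eef_pos: [0.5539, 0.3282, 0.0587]
tool_rot: [0.165, 0.986, 0.001, 0.001]
ft_force: [-1.4, -0.3, 3.7]
grip_width: 0.021
```

```bash
python3 - <<'E'
from h import *
o=bot.get_obs(); level(o,[.5549,.3273,.0586],161)
E
```

```text
pos [0.5539 0.3282 0.0587] yaw 160.97 shift [-0.124 -0.058  0.008] rotvec [ 0.0014  0.0008 -0.0006] F [-1.39 -0.35  3.72] w 0.021 t 30.8167
```

Request:
{"fn": "play_rows", "kwargs": {"moves": [[1,[0,0,0],[0,0,0]],[1,[0,0,0],[0,0,0]],[1,[0,0,0],[0,0,0]],[1,[0,0,0],[0,0,0]],[1,[0,0,0],[0,0,0]],[1,[0,0,0],[0,0,0]],[1,[0,0,-0.5],[0,0,0]],[1,[0,0,-2],[0,0,0]],[1,[0,0,-3],[0,0,0]],[1,[0,0,-4],[0,0,0]],[1,[0,0,-4],[0,0,0]],[1,[0,0,-1],[0,0,0]]]}}

```text
clock: 31.82
eef_pos: [0.5563, 0.3296, 0.2112]
tool_rot: [0.165, 0.986, 0.004, 0.005]
ft_force: [0.6, 0.7, 2.3]
grip_width: 0.0852
```

Request:
{"fn": "play_rows", "kwargs": {"moves": [[1,[0,-4,0],[0,0,0]],[1,[0,-4,0],[0,0,0]],[1,[0,-4,0],[0,0,0]],[1,[-2,-3,0],[0,0,0]],[1,[-2,-1,0],[0,0,0]],[1,[0,0,0],[0,0,0]],[1,[0,0,0],[0,0,0]],[1,[0,0,0],[0,0,0]]]}}

```text
clock: 32.48
eef_pos: [0.5392, 0.164, 0.2029]
tool_rot: [0.165, 0.986, 0.0, -0.0]
ft_force: [0.5, 0.9, -0.2]
grip_width: 0.0853
```

```bash
python3 - <<'E'
from h import *
p,d,o=snap('wrist','w11'); hold(o); bars(p,d,o); level(o,[.5549,.3273,.0586],161)
K,T=pose('wrist',o); W=cloud(d,K,T); hsv=cv2.cvtColor(p,cv2.COLOR_RGB2HSV); Z=W[...,2]
near=np.linalg.norm(W[...,:2]-[.5545,.328],axis=-1)<.075
def rect(m,z,n):
    v,u=np.nonzero(m&(d>0)&near)
    if len(u)<20: print(n,len(u));return
    q=ray(np.c_[u,v],z,K,T); print(n,len(u),cv2.minAreaRect((q[:,:2]*1000).astype(np.float32)),'z',np.median(W[v,u,2]).round(4))
rect((hsv[...,0]>100)&(hsv[...,0]<130)&(hsv[...,1]>120)&(abs(Z-.05)<.003),.05,'rest')
rect(((hsv[...,0]<20)|(hsv[...,0]>172))&(hsv[...,1]>110)&(Z>.052)&(Z<.058),.055,'flange')
rect((Z>.0915)&(Z<.1),.093,'griptop')
a,_,_=snap('scene','s3'); f=np.load('pics/scene0.npz')['p']
cv2.imwrite('pics/final.png',np.vstack([p[:, :],cv2.resize(np.hstack([f[120:340,120:510],a[120:340,120:510]]),(640,180))])[...,::-1])
E
```

```text
hold x 174.91 y 22.57 z 202.87 Fx 0.96 Fy -0.32 Fz -0.15
[(np.float64(0.7), 25), (np.float64(39.36), 41), (np.float64(78.36), 41), (np.float64(117.1), 41)] [np.float64(0.0), np.float64(38.66), np.float64(77.66), np.float64(116.4)]
pos [0.5392 0.164  0.2029] yaw 160.96 shift [ 3.836 15.935 14.441] rotvec [ 0.0009 -0.0002 -0.0007] F [ 0.5   0.87 -0.15] w 0.0853 t 32.4833
rest 5038 ((553.6583862304688, 326.78472900390625), (96.36422729492188, 63.20254898071289), 70.8952407836914) z 0.0502
flange 1346 ((553.98193359375, 326.8912353515625), (46.101036071777344, 37.37680435180664), 70.89946746826172) z 0.0553
griptop 815 ((554.4653930664062, 327.0398864746094), (22.932342529296875, 19.06726837158203), 70.90624237060547) z 0.0932
```

View pics/final.png

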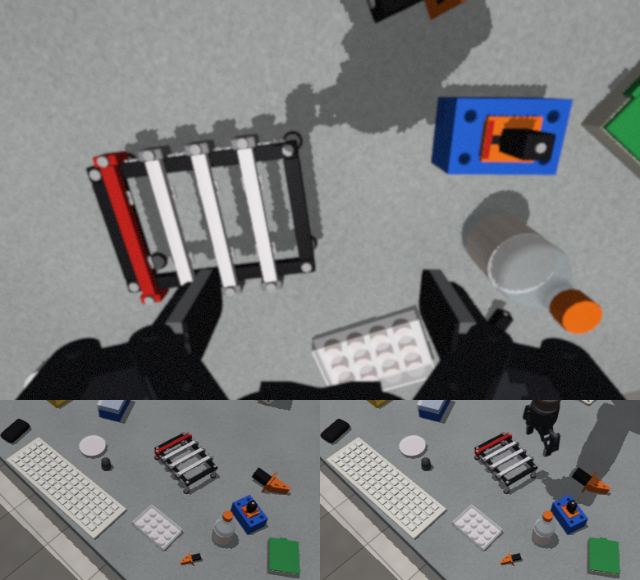

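The last picture shows the gauge upright in the rest at about (515,137), with the bars evenly spaced at 165, 212 and 255 px. The before and after scene crops show nothing else moved, and the gripper is open and clear, so I'll hand it in.

```bash
python3 -c "
from workcell import bot
print(bot.job_done())"
```

```text
the job is handed in; nothing more can be done
None
```

I set all three bars with the middle-sized gauge, stepping it along from the red bar, stood it back in the blue rest, and handed the job in at about 32.5 s of the 72 s allowed.

**Pressing:** In each gap the flange came down onto the bars at the same height (70.5 to 70.6 mm at the tool), under about 11 to 14 N. The straight side first touched at 19.2, 58.2 and 97.5 mm along the row.

**Gaps:**

| Gap | Touch | Last picture |
|---|---|---|
| 1 | 27.0 mm | 26.7 mm |
| 2 | about 27.3 mm | 27.0 mm |
| 3 | about 27.0 mm, from the arm's position when seated | 26.7 mm |

- **Touch against picture:** the two differ by about 0.3 mm, which is about the picture's uncertainty.
- **Gap 2:** the arm crept about 0.3 mm away from bar 1 while pressing, so this gap is probably slightly wide. I did not push bar 2 back, so as not to shove a bar already set.

**Gauge orientation:** I found the gauge a quarter turn from the description, with its x across the slot and about 83° from the bars' x. I used it by what I could see, red mark and straight side towards the red bar. I put it back as the description says, x along the slot, so it does not stand as I found it.

**Final check:** The gauge is upright with its flange on the rest's top face (top at 55.3 mm). Its grip is within 1 mm of the middle of the rest's block and its yaw matches the rest's. The gripper is open and clear, and the before and after pictures show nothing else moved.

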